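Copy a bracket angle with a locking bevel gauge

ROBOT

A 6-joint arm with a two-finger parallel gripper is mounted at the origin on a cart in front of the work surface, level with it; the furniture and walls round the work are solid. World frame = base frame: x ahead of the robot, y to its left, z up, the work surface at z = 0. Lengths are in m, angles in rad, forces in N, time in s.
With the tool pointing down it reaches from about 0.25 to 0.725 m from the base axis. Payload 4 kg.
Tool frame: the origin (TCP) lies at the very end of the fingers, on their centre line; the grasp point (between the pads) lies 19 mm behind it; x points along the fingers, z is the direction in which the jaws open and shut, and the axes are right-handed (so a half turn about x gives the same grasp; the last joint's range is limited). The gripper opens to 85 mm and grips with 20 to 120 N. Pads are 22 mm wide; open, the fingers measure 114 mm over their backs; the gripper's body (76 mm by 85 mm) begins 54 mm behind the grasp point. The pads swing forward as they close: fully open they stand 13 mm farther back than shut.
Start: joints at [-1.115, 0.241, 0.005, 1.335, 0, 1.571], TCP at [0.22, -0.449, 0.231] pointing down, gripper open.
Joint ranges: [-2.72, 2.72], [-1.05, 1.87], [-1.09, 1.28], [-1.99, 2.15], [-1.42, 1.44], [-3.14, 3.14]. Speed limits (rad/s): [2.79, 2.79, 3.14, 3.14, 3.14, 3.14].

INTERFACE

Orientations are given as a unit quaternion [x, y, z, w].
In Python, from workcell import bot gives the robot as it stands.
- The arm moves only by the tool step_arm, never from a script. Its argument "series" is a list of rows, each an object of numbers: "x", "y", "z": the shift along the world's x, y, z in cm; "twist": the turn about the world's z in degrees; "jaw": the finger opening in cm, from 0 to 8.54. In form: [{"x": .., "y": .., "z": .., "twist": .., "jaw": ..}, ...]. A call has 1 to 10 rows; each row is the pose to reach, as a shift and turn from the pose measured when the call began; what a row does not reach only later rows make up. A row lasts 1/12 s, in which the tool goes at most 41.7 mm and 7.16 degrees, less where a joint would pass 70% of its speed; a pose out of reach is approached as far as the arm can. A call with a gripper value outside its range is refused whole. The fingers move at their own pace and stop on an object; the grip force is fixed at half the most. Time passes only in rows, so rows that repeat a pose let the fingers close. It gives the time, the measured TCP pose, the force and the opening at its end, in the units of the state.
- bot.get_obs(): the state, without advancing time (a new reading comes with each control period).
- bot.camera(name): name is "scene" or "side" or "wrist"; returns (picture, depth): 480x640x3 uint8, red, green, blue; 480x640 float32, m along the optical axis (not along the pixel's ray), 0 where there is no reading.
- bot.camera_info(name): a dict with "camera_matrix" (3x3 intrinsics, pixels), "R" (3x3) and "t" (3): a world point X has camera coordinates R X + t; the wrist camera has in their place "mount" (4x4, takes a point from camera to tool coordinates, whose origin is the TCP and whose axes are the tool frame's). Camera axes: x right, y down, z forward; pixel columns grow to the right and rows downward; lengths in m; the calibration is good to about 2 mm. A picture is of the moment at which its call begins: read the wrist's pose just before it. camera_info takes no time and is no camera call.
- bot.job_done(): hands the job in, once; it reports no verdict.
The state is a dict: "clock": time; "joint_pos": joint angles; "joint_vel": joint speeds; "tau": joint torques, N m; "eef_pos": TCP position; "tool_rot": TCP orientation; "ft_force": force on the tool from outside, world axes, zero at the start; "ft_torque": the same for the moment, N m; "grip_width": finger opening in m.
Only numpy, scipy, OpenCV 4.12 (cv2) and the standard library are available. Lean on these libraries where they do the work, as an engineer would, in place of code of your own. Each camera call takes 0.05 s, during which the arm holds its last target.

TASK

Copy the angle of the blue cheek to the orange swinging cheek with the bevel gauge. With its stock flush on the pale plate's front edge, slide the gauge left until its heel meets the stop lug, so that the blue cheek swings the blade to its angle; keep it pressed home on the lug with some 8 N for half a second, and push the red button fully down to lock the blade. Then slide the gauge home in the dark plate's corner in the same way, so that the blade pushes the orange cheek round, keep it pressed there with some 8 N for half a second and leave the locked gauge lying there; never press over 20 N, do not touch the cheeks with the gripper, and disturb nothing else.

Things in the scene. Friction and masses are not known exactly. Their poses are not given: they have to be found in the camera images.
- bevel: Bevel gauge, loose, 0.5 kg. Steel stock 22 mm wide (x), 16 mm high, from y=-77 to +12 mm; on it a wooden grip 22 mm wide, y=-75 to -31 mm, its top 48 mm above the desk. Origin: under the stock, below the blade's pivot; x square to the stock (the blade's side), z up. In its +y end a brass heel stud (10 mm across) sticks out 0.5 to 3.5 mm, differently each time and not measured: home must be felt.
- blade: The gauge's steel blade, a straight bar 16 mm wide, 17 to 22 mm above the desk. Origin on its vertical pivot, 17 mm over the stock's underside; it runs along x from 10 mm behind the pivot to the tip 88 mm ahead. It turns up to 0.8 rad either way against friction (0.03 N m) and stays put (a 40 mm disc round the pivot turns with it); starts turned 0.3 to 0.45 rad towards +y. Locked it holds 0.15 N m or more.
- lock_button (a joint): Travel of the red locking button, down: 0 up (blade free), 4 to 5 mm (0.004 to 0.005) when fully down (locked; stop at 5.5 mm). It takes 6 to 20 N to push and stays down; pushing much harder tilts the gauge.
- button_top (a point): Centre of the top of the red round button (24 mm diameter, on a black brake disc of 38 mm) above the blade's pivot, 48 mm above the desk when up. The wooden grip, equally high, starts 31 mm from its centre; the cheeks are 17 mm lower than the button.
- bevel_grip (a point): Centre of the upper part of the wooden grip, 53 mm from the pivot along the stock's -y, 30 mm above the desk; axes as the gauge's.
- pattern_plate: Pale aluminium plate, 14 mm thick, fixed. Origin at desk height on its straight front edge (line x=0, facing -x, to the robot); spans x=0 to 95, y=-110 to 30 mm. Edge and stop lug make the corner: the stock goes flat on the desk, side on the edge (gauge origin at x=-11 mm), and slides to +y (left) until its heel stud meets the lug (origin at y=-0.5 to -3.5 mm), the blade over the plate.
- pattern_lug: Stop lug of the pale plate, 14 mm high, jutting 26 mm out of its front edge at the left end; its stop face, facing -y, is at plate y=12 mm. Axes and origin as the plate's.
- work_lug: Stop lug of the dark plate, same shape and place.
- pattern_cheek: Blue straight cheek on the pale plate, 10 mm thick, 14 to 31 mm above the desk, fixed at an angle that differs each time (-0.18 to 0.18 rad from square to the edge). Origin: 11 mm before the plate's edge at plate y=0, where the blade's pivot comes; the cheek reaches along its x from 30 to 102 mm. Its side facing -y, at y=8 mm, meets the blade's left side or tip.
- work_plate: Dark steel plate with the same shape, size and origin as the pale one, fixed on the desk parallel to it, nearer to or farther from the robot; carries the orange cheek.
- swing_cheek: Orange straight cheek on the dark plate, same size, place and origin as the blue one, but swinging in curved slots about a vertical axis through its origin, against friction (0.05 N m); it stays where it is left. It starts turned clockwise by 0.3 to 0.45 rad, its far end leaning to -y, and the blade's tip pushes it round.
- loupe: Black loupe, 40 mm across, 36 mm high, bystander; origin under its centre.
- red_mount: Dark red resin sample, 30 mm across, 16 mm high, bystander; origin under its centre.
- jar: Clear sample jar, 61 mm across, 40 mm high, bystander; origin under its centre.
- objective_case: Black round case, 43 mm across, 54 mm high, bystander; origin under its centre.
Not all that is in view belongs to the job. What is shaped like the bevel but pink is not meant.

How it is judged:
By the outcome, as a careful person would: the job done as asked, in the order asked, and still so for the second after the job is handed in, with the robot touching nothing.
It also fails if it takes over 72 s, if anything falls off the work surface, if the arm or the gripper's body presses on something with over 40 N, if the wrist force passes 120 N, or if a joint passes its speed limit or range.

## Working session

There is one attempt and no reset: what is moved stays moved. The work goes in short steps, Python scripts to look and compute and a tool call to move; the robot and the scene stay as the last step left them, time stands still between calls to the robot, and variables do not carry over. Pictures are saved under pics/ and viewed, and the job is handed in when it is done.

Besides the shell and the picture viewer there is one more tool, called after "Call:" as name([rows], argument=value, ...), one row to a line, values as JSON. step_arm: Moves the arm, as the interface text tells. Its arguments: {"type":"object","properties":{"series":{"type":"array","items":{"type":"object","properties":{"x":{"type":"number"},"y":{"type":"number"},"z":{"type":"number"},"twist":{"type":"number"},"jaw":{"type":"number"}}}}},"required":["series"]}

```bash
mkdir -p pics; ls
cat > h.py <<'E'
from workcell import bot
import numpy as np, cv2
def snap(n,tag):
    p,d=bot.camera(n); cv2.imwrite(f'pics/{tag}.png',p[:,:,::-1]); np.savez(f'pics/{tag}.npz',p=p,d=d); return p,d
def load(tag):
    z=np.load(f'pics/{tag}.npz'); return z['p'],z['d']
E
python3 - <<'E'
from h import *
np.set_printoptions(precision=4,suppress=True)
print(bot.get_obs())
for n in ['scene','side','wrist']:
    snap(n,n+'0'); print(n,bot.camera_info(n))
E
```

```text
pics
{'clock': 0.0, 'joint_pos': array([-1.115 ,  0.2414,  0.0037,  1.3352,  0.    ,  1.5708]), 'joint_vel': array([ 0.0006,  0.0009, -0.0005,  0.0001,  0.0013, -0.0002]), 'tau': array([  0.0003, -37.2317,  25.2409,   0.0171,  -0.    ,  -0.    ]), 'eef_pos': array([ 0.2198, -0.4484,  0.2304]), 'tool_rot': array([ 0.3745,  0.6007, -0.3737,  0.5994]), 'ft_force': array([-0.4408, -0.4368,  0.5334]), 'ft_torque': array([-0.0238,  0.0138,  0.0063]), 'grip_width': 0.08565135520262754}
scene {'camera_matrix': array([[535.5635,   0.    , 311.4513],
       [  0.    , 535.5635, 245.8797],
       [  0.    ,   0.    ,   1.    ]]), 'R': array([[ 0.5193, -0.8542, -0.0249],
       [-0.3722, -0.1999, -0.9064],
       [ 0.7693,  0.48  , -0.4217]]), 't': array([-0.0411,  0.2788,  0.7664])}
side {'camera_matrix': array([[456.1308,   0.    , 320.8648],
       [  0.    , 456.1308, 232.5265],
       [  0.    ,   0.    ,   1.    ]]), 'R': array([[-0.9927, -0.1203,  0.0114],
       [-0.0801,  0.5847, -0.8073],
       [ 0.0904, -0.8023, -0.5901]]), 't': array([ 0.4794, -0.0448,  1.424 ])}
wrist {'camera_matrix': array([[397.2419,   0.    , 316.9538],
       [  0.    , 397.2419, 237.5099],
       [  0.    ,   0.    ,   1.    ]]), 'mount': array([[-0.0001, -0.3279,  0.9447, -0.1435],
       [-0.0002, -0.9447, -0.3279,  0.0841],
       [ 1.    , -0.0002,  0.    ,  0.0006],
       [ 0.    ,  0.    ,  0.    ,  1.    ]])}
```

View pics/scene0.png

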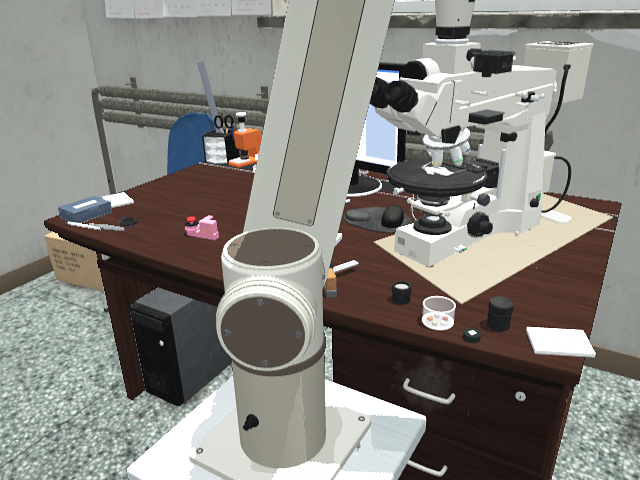

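View pics/side0.png

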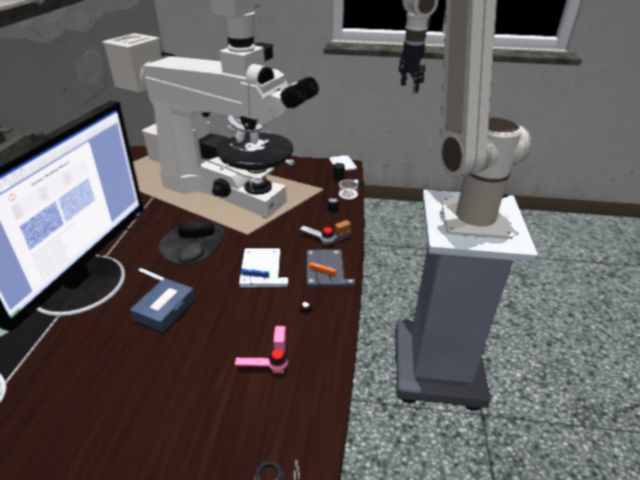

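View pics/wrist0.png

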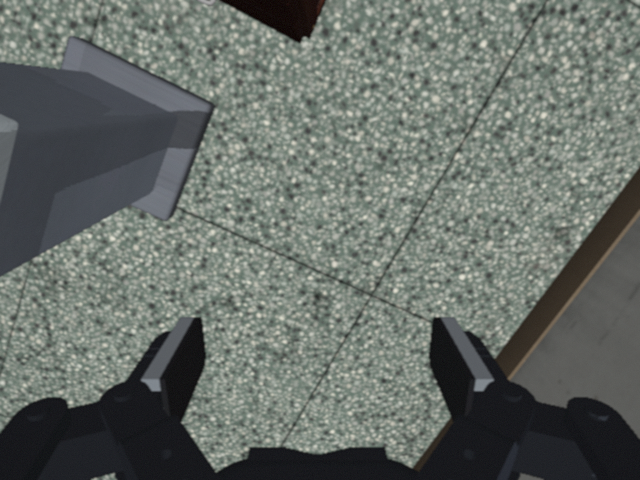

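The scene view (arm in the way) shows the bevel partly behind the arm at (335,275) and the pink decoy at (205,227). The side view shows the pale plate at (263,268) with the blue cheek, the dark plate at (328,268) with the orange cheek, the bevel at (328,235) with its grip towards the robot, and bystanders at (333,205), (348,188) and (339,172). I'll get rough positions next.

```bash
cat >> h.py <<'E'
def world(n,u,v,depth):
    c=bot.camera_info(n);K=c['camera_matrix']
    pc=np.array([(u-K[0,2])/K[0,0],(v-K[1,2])/K[1,1],1.])*depth
    return c['R'].T@(pc-c['t'])
E
python3 - <<'E'
from h import *
np.set_printoptions(precision=3,suppress=True)
p,d=load('side0')
for nm,u,v in [('button',328,232),('grip',342,228),('bladetip',304,230),('pale TL',247,249),('pale front-lug',287,283),('pale lug',262,284),('dark lug',352,283),('dark TL',308,251),('dark TR',342,251),('dark ',345,275),('orange L',312,265),('orange R',334,271),('blue L',244,270),('blue R',266,273),('loupe',333,204),('jar',348,188),('case',339,172),('redm',352,182),('white thing',305,307),('edge',362,240)]:
    print(nm,world('side',u,v,d[v,u]),d[v,u])
E
python3 -c "
import cv2
i=cv2.imread('pics/side0.png')[150:320,220:380];cv2.imwrite('pics/side0c.png',cv2.resize(i,None,fx=3.5,fy=3.5,interpolation=cv2.INTER_CUBIC))"
```

```text
button [0.439 0.198 0.046] 1.2772428
grip [0.402 0.168 0.042] 1.300269
bladetip [0.513 0.162 0.02 ] 1.328128
pale TL [0.658 0.261 0.012] 1.2669194
pale front-lug [0.526 0.371 0.   ] 1.1737784
pale lug [0.586 0.391 0.007] 1.1590252
dark lug [0.359 0.364 0.014] 1.1556274
dark TL [0.488 0.253 0.017] 1.2551175
dark TR [0.396 0.22  0.   ] 1.2831062
dark  [ 0.38   0.319 -0.001] 1.2028282
orange L [0.467 0.327 0.03 ] 1.18624
orange R [0.408 0.341 0.029] 1.1698006
blue L [0.636 0.37  0.031] 1.1662914
blue R [0.579 0.37  0.027] 1.163211
loupe [0.442 0.023 0.028] 1.4284467
jar [ 0.404 -0.114  0.009] 1.546225
case [ 0.441 -0.177  0.033] 1.5858057
redm [ 0.392 -0.116  0.032] 1.5335405
white thing [0.464 0.467 0.018] 1.0804222
edge [0.343 0.163 0.002] 1.3231059
```

View pics/side0c.png

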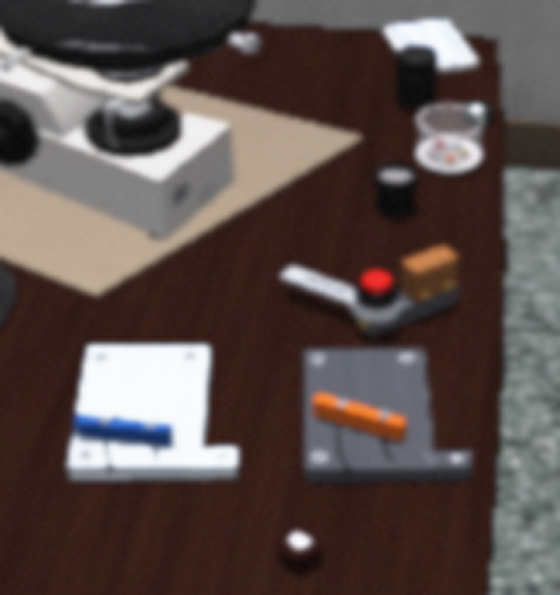

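Run:
```python
from h import *
from scipy.spatial.transform import Rotation as R
np.set_printoptions(precision=3,suppress=True)
o=bot.get_obs();print(R.from_quat(o['tool_rot']).as_matrix())
```

```text
[[-0.001  0.898  0.44 ]
 [ 0.001  0.44  -0.898]
 [-1.    -0.    -0.002]]
```

Call:
step_arm([
  {"x": 1,"y": 3.8,"z": 1,"twist": 3},
  {"x": 2,"y": 7.6,"z": 2,"twist": 7},
  {"x": 3,"y": 11.4,"z": 3,"twist": 12},
  {"x": 4,"y": 15.2,"z": 4,"twist": 17},
  {"x": 5,"y": 19,"z": 5,"twist": 22},
  {"x": 6,"y": 22.8,"z": 6,"twist": 27},
  {"x": 7,"y": 26.6,"z": 6.5,"twist": 32},
  {"x": 8,"y": 30.4,"z": 7,"twist": 37},
  {"x": 9,"y": 34.2,"z": 7,"twist": 42},
  {"x": 10,"y": 38,"z": 7,"twist": 47},
])

```text
$.series[0]: bad value
```

Call:
step_arm([
  {"x": 1,"y": 3.8,"twist": 3},
  {"x": 2,"y": 7.6,"twist": 6},
  {"x": 3,"y": 11.4,"twist": 9},
  {"x": 4,"y": 15.2,"twist": 12},
  {"x": 5,"y": 19,"twist": 15},
  {"x": 6,"y": 22.8,"twist": 17},
  {"x": 7.5,"y": 26.6,"twist": 17},
  {"x": 9,"y": 30,"twist": 17},
  {"x": 10,"y": 32,"twist": 17},
  {"x": 10,"y": 32,"twist": 17},
])

```text
$.series[0]: bad value
```

```bash
cat >> h.py <<'E'
from scipy.spatial.transform import Rotation as Rt
def wsnap(tag):
    o=bot.get_obs(); p,d=snap('wrist',tag)
    c=bot.camera_info('wrist'); T=np.eye(4);T[:3,:3]=Rt.from_quat(o['tool_rot']).as_matrix();T[:3,3]=o['eef_pos']
    np.savez(f'pics/{tag}.npz',p=p,d=d,C=T@c['mount'],K=c['camera_matrix']); return p,d
def wray(tag,uv,z=None,depth=None):
    f=np.load(f'pics/{tag}.npz');C=f['C'];K=f['K'];uv=np.atleast_2d(np.asarray(uv,float))
    r=np.c_[(uv[:,0]-K[0,2])/K[0,0],(uv[:,1]-K[1,2])/K[1,1],np.ones(len(uv))]@C[:3,:3].T
    s=depth if depth is not None else (z-C[2,3])/r[:,2]
    return C[:3,3]+r*np.atleast_1d(s)[:,None]
E
python3 - <<'E'
from h import *
wsnap('w1'); snap('scene','s1')
o=bot.get_obs();print(o['clock'],o['eef_pos'],o['ft_force'],o['joint_pos'])
E
```

```text
0.25 [ 0.21995649 -0.44867837  0.23086431] [-0.69178013 -0.72502207  0.75022198] [-1.11499969e+00  2.41021458e-01  4.39432018e-03  1.33521552e+00
  1.00127283e-05  1.57076964e+00]
```

View pics/w1.png

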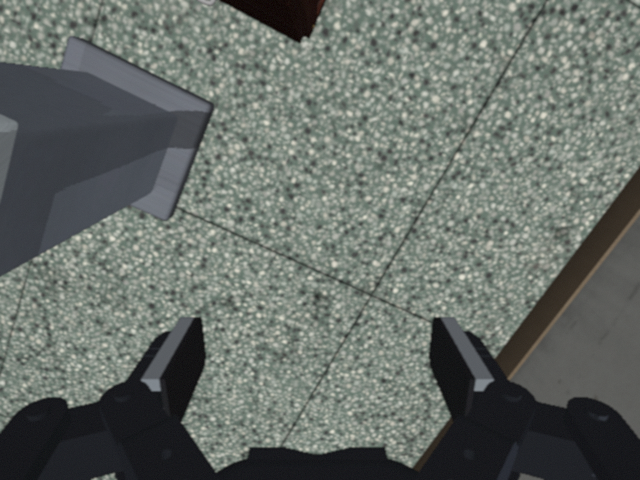

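View pics/s1.png

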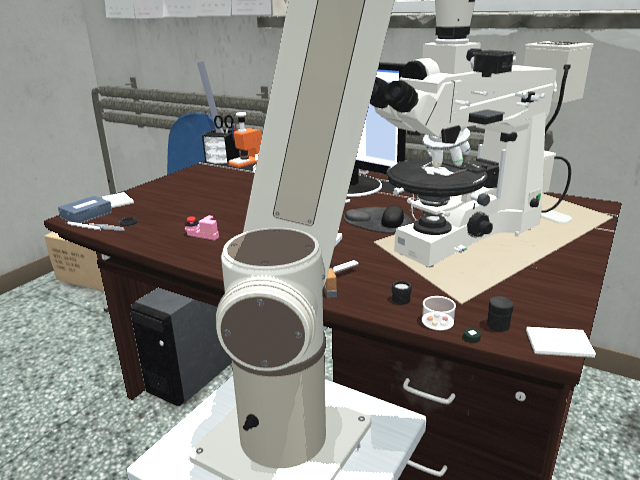

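The views haven't changed because both moves were refused. Each row probably needs all five fields.

Call:
step_arm([
  {"x": 1,"y": 3.8,"z": 1,"twist": 3,"jaw": 8.5},
  {"x": 2,"y": 7.6,"z": 2,"twist": 7,"jaw": 8.5},
  {"x": 3,"y": 11.4,"z": 3,"twist": 12,"jaw": 8.5},
  {"x": 4,"y": 15.2,"z": 4,"twist": 17,"jaw": 8.5},
  {"x": 5,"y": 19,"z": 5,"twist": 22,"jaw": 8.5},
  {"x": 6,"y": 22.8,"z": 6,"twist": 27,"jaw": 8.5},
  {"x": 7,"y": 26.6,"z": 6.5,"twist": 32,"jaw": 8.5},
  {"x": 8,"y": 30.4,"z": 7,"twist": 37,"jaw": 8.5},
  {"x": 9,"y": 34.2,"z": 7,"twist": 42,"jaw": 8.5},
  {"x": 10,"y": 38,"z": 7,"twist": 47,"jaw": 8.5},
])

```text
clock: 1.08
eef_pos: [0.32, -0.067, 0.3015]
tool_rot: [0.103, 0.699, -0.103, 0.7]
ft_force: [2.1, 0.1, 0.8]
grip_width: 0.085
```

Call:
step_arm([
  {"x": 1,"y": 3.8,"z": 0,"twist": 3,"jaw": 8.5},
  {"x": 2,"y": 7.6,"z": 0,"twist": 6,"jaw": 8.5},
  {"x": 3,"y": 11.4,"z": 0,"twist": 9,"jaw": 8.5},
  {"x": 4,"y": 15.2,"z": 0,"twist": 12,"jaw": 8.5},
  {"x": 5,"y": 19,"z": 0,"twist": 15,"jaw": 8.5},
  {"x": 6,"y": 22.8,"z": 0,"twist": 17,"jaw": 8.5},
  {"x": 7.5,"y": 26.6,"z": 0,"twist": 17,"jaw": 8.5},
  {"x": 9,"y": 30,"z": 0,"twist": 17,"jaw": 8.5},
  {"x": 10,"y": 32,"z": 0,"twist": 17,"jaw": 8.5},
  {"x": 10,"y": 32,"z": 0,"twist": 17,"jaw": 8.5},
])

```text
clock: 1.92
eef_pos: [0.4213, 0.2569, 0.3001]
tool_rot: [-0.003, 0.707, 0.004, 0.707]
ft_force: [-0.2, -0.7, 0.4]
grip_width: 0.0852
```

Run:
```python
from h import *
wsnap('w2')
o=bot.get_obs();print(o['clock'],o['eef_pos'],o['ft_force'],o['joint_pos'])
```

```text
1.9667 [0.42028864 0.25476462 0.3003121 ] [-0.54172623 -0.83333036 -0.23247315] [ 5.45195485e-01  2.05712471e-01  1.38290407e-01  1.50421033e+00
 -4.12299310e-04  2.10731280e+00]
```

View pics/w2.png

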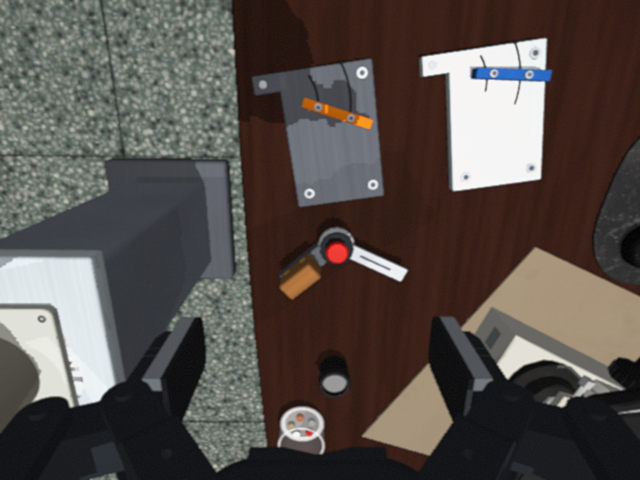

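The wrist view shows the dark plate (lug at (265,85), orange cheek (337,113)), the pale plate (lug (433,65), blue cheek (512,74)), the bevel (button (337,252), grip (300,278), blade tip (403,272)) and the loupe at (334,375).

Run:
```python
from h import *
np.set_printoptions(precision=4,suppress=True)
p,d=load('w2'); hsv=cv2.cvtColor(p,cv2.COLOR_RGB2HSV)
H,S,V=[hsv[:,:,i].astype(int) for i in range(3)]
def big(m,roi):
    z=np.zeros(m.shape,np.uint8);x0,y0,x1,y1=roi;z[y0:y1,x0:x1]=m[y0:y1,x0:x1]
    n,l,st,c=cv2.connectedComponentsWithStats(z);k=1+np.argmax(st[1:,4]);return (l==k).astype(np.uint8),c[k]
def rep(nm,m,c,z):
    cn=max(cv2.findContours(m,0,cv2.CHAIN_APPROX_NONE)[0],key=cv2.contourArea)
    r=cv2.minAreaRect(cn);print(nm,'cent px',c,'z by depth',np.median(wray('w2',c,depth=d[int(c[1]),int(c[0])])[:,2]),'world',wray('w2',c,z=z)[0])
    b=wray('w2',cv2.boxPoints(r),z=z)[:,:2];e=[b[1]-b[0],b[2]-b[1]]
    for q in e: print('   side',np.linalg.norm(q)*1e3,np.degrees(np.arctan2(q[1],q[0])))
    return cn
m,c=big((V>150)&(S<60),(410,25,560,200)); 
mb,cb=big((H>100)&(H<125)&(S>130),(410,25,580,200)); mo,co=big((H>5)&(H<20)&(S>180),(290,80,390,140))
mr,cr=big(((H<5)|(H>174))&(S>180)&(V>150),(300,220,370,280)); mg,cg=big((H>5)&(H<20)&(S>120)&(V>90),(260,240,325,310))
mbl,cbl=big((V>130)&(S<50),(345,235,420,290))
cn=rep('pale',cv2.morphologyEx(m|mb,cv2.MORPH_CLOSE,np.ones((5,5))),c,.014)
ap=cv2.approxPolyDP(cn,4,True)[:,0];print(np.c_[ap,wray('w2',ap,z=.014)])
rep('blue',mb,cb,.031);rep('orange',mo,co,.031);rep('red',mr,cr,.048);rep('grip',mg,cg,.048);rep('blade',mbl,cbl,.022)
# dark plate
md,cd=big((S<70)&(V<130)&(V>55),(245,50,395,212)); cn=rep('dark',md,cd,.014)
ap=cv2.approxPolyDP(cn,4,True)[:,0];print(np.c_[ap,wray('w2',ap,z=.014)])
i=p[:,:,::-1].copy(); 
for mm in (m,mb,mo,mr,mg,mbl,md): cv2.drawContours(i,cv2.findContours(mm,0,1)[0],-1,(0,255,0),1)
cv2.imwrite('pics/w2m.png',cv2.resize(i[30:320,240:600],None,fx=2,fy=2))
```

```text
pale cent px [490.6231 118.66  ] z by depth 0.01585854413739818 world [0.6008 0.3241 0.014 ]
   side 122.59600357401428 8.388229627958117
   side 142.4981412749173 -69.94063226647125
[[512.      43.       0.6109   0.3952   0.014 ]
 [422.      57.       0.5239   0.3818   0.014 ]
 [424.      76.       0.5276   0.3644   0.014 ]
 [449.      74.       0.5525   0.3665   0.014 ]
 [453.     190.       0.5709   0.2485   0.014 ]
 [540.     178.       0.6641   0.2627   0.014 ]
 [544.      82.       0.6492   0.36     0.014 ]
 [551.      70.       0.654    0.3712   0.014 ]
 [532.      70.       0.635    0.371    0.014 ]
 [533.      77.       0.6372   0.3645   0.014 ]
 [526.      79.       0.6306   0.3626   0.014 ]]
blue cent px [512.4985  74.0015] z by depth 0.029234170430709916 world [0.6084 0.3661 0.031 ]
   side 10.797561190895317 95.96854509232567
   side 75.97082957419137 -1.0537577025365676
orange cent px [334.1832 111.9809] z by depth 0.032389138684283836 world [0.4376 0.3295 0.031 ]
   side 9.264081079369253 72.0240189921511
   side 29.142552224161438 -16.353806297749657
red cent px [336.
[... 302 characters left out ...]
   side 22.31077311347059 -53.18863266465658
blade cent px [377.9317 263.5939] z by depth 0.022987855353673703 world [0.4923 0.1635 0.022 ]
   side 17.12895984435471 69.21452132492756
   side 69.87729589331957 -24.66250843379329
dark cent px [329.4319 131.6617] z by depth 0.01713640305609332 world [0.4338 0.3094 0.014 ]
   side 121.27950854630521 8.622594375484333
   side 141.4340949536601 -77.39016746741588
[[371.      58.       0.4735   0.3804   0.014 ]
 [252.      77.       0.355    0.3618   0.014 ]
 [255.      94.       0.3573   0.3457   0.014 ]
 [281.      93.       0.3838   0.347    0.014 ]
 [300.     207.       0.4026   0.2277   0.014 ]
 [384.     194.       0.4953   0.2433   0.014 ]]
```

View pics/w2m.png

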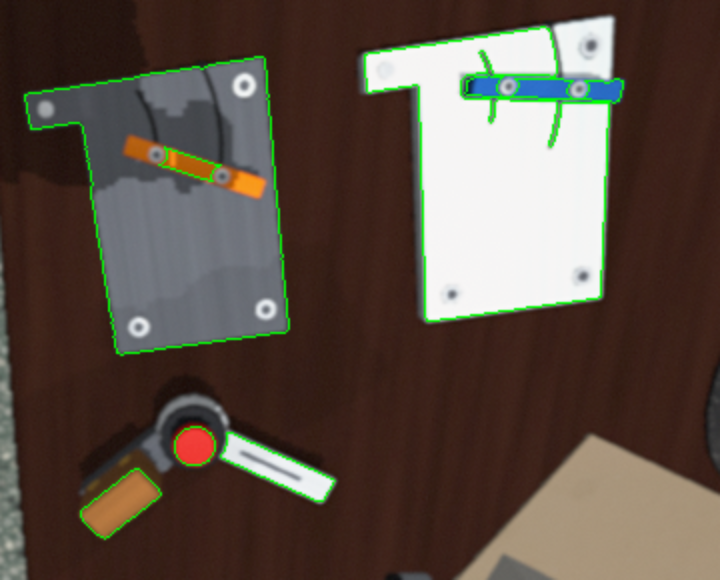

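```bash
cat >> h.py <<'E'
def tyaw():
    o=bot.get_obs(); m=Rt.from_quat(o['tool_rot']).as_matrix(); return np.degrees(np.arctan2(m[1,2],m[0,2])), o
def st():
    y,o=tyaw(); print('t %.2f'%o['clock'],'pos',np.round(o['eef_pos']*100,2),'yaw %.2f'%y,'F',np.round(o['ft_force'],2),'T',np.round(o['ft_torque'],3),'w %.4f'%o['grip_width'])
E
python3 - <<'E'
from h import *
st(); np.set_printoptions(precision=3,suppress=True)
p,d=load('side0')
for u,v in [(300,93),(318,85),(288,150),(270,212),(290,200),(250,228)]: print(u,v,world('side',u,v,d[v,u]))
E
```

```text
t 1.97 pos [42.03 25.48 30.03] yaw 0.50 F [-0.54 -0.83 -0.23] T [ 0.028 -0.003 -0.05 ] w 0.0853
300 93 [0.525 0.121 0.409]
318 85 [ 0.66  -1.334 -0.052]
288 150 [0.576 0.04  0.212]
270 212 [0.63  0.086 0.022]
290 200 [ 0.586 -0.016  0.006]
250 228 [0.677 0.153 0.005]
```

Run:
```python
from h import *
np.set_printoptions(precision=3,suppress=True)
p,d=load('side0')
c=bot.camera_info('side');K=c['camera_matrix']
v,u=np.mgrid[0:480,0:640]
pc=np.stack([(u-K[0,2])/K[0,0]*d,(v-K[1,2])/K[1,1]*d,d],-1)
W=(pc-c['t'])@c['R']
m=(d>0)&(W[...,2]>0.06)&(u>140)&(u<330)&(W[...,0]<0.9)&(W[...,0]>0.42)&(W[...,1]>-.2)
for z0 in np.arange(.06,.6,.06):
    q=W[m&(W[...,2]>=z0)&(W[...,2]<z0+.06)]
    if len(q): print('z %.2f'%z0,len(q),'x',q[:,0].min(),'ymax',q[:,1].max(), 'at minx',q[q[:,0].argmin()],'at maxy',q[q[:,1].argmax()])
    q=q[q[:,0]<.62] if len(q) else q
    if len(q): print('    x<.62: ymax',q[q[:,1].argmax()])
```

```text
z 0.06 1824 x 0.5951858027607027 ymax 0.10676722901488588 at minx [0.595 0.012 0.071] at maxy [0.638 0.107 0.064]
    x<.62: ymax [0.62  0.063 0.066]
z 0.12 752 x 0.6332540002419002 ymax 0.09554116899792708 at minx [0.633 0.012 0.134] at maxy [0.678 0.096 0.136]
z 0.18 2986 x 0.5569002874537723 ymax 0.15289333478852885 at minx [0.557 0.071 0.19 ] at maxy [0.743 0.153 0.197]
    x<.62: ymax [0.619 0.126 0.208]
z 0.24 743 x 0.6513908003998543 ymax 0.09845326132736622 at minx [0.651 0.029 0.273] at maxy [0.661 0.098 0.299]
z 0.30 1647 x 0.5400012576671297 ymax 0.13759747604105566 at minx [0.54  0.067 0.358] at maxy [0.577 0.138 0.358]
    x<.62: ymax [0.577 0.138 0.358]
z 0.36 3476 x 0.48836957359709715 ymax 0.15001860731942204 at minx [0.488 0.055 0.404] at maxy [0.535 0.15  0.406]
    x<.62: ymax [0.535 0.15  0.406]
z 0.42 2014 x 0.499443475381771 ymax 0.14503143425925305 at minx [0.499 0.051 0.421] at maxy [0.536 0.145 0.422]
    x<.62: ymax [0.536 0.145 0.422]
z 0.48 774 x 0.6440645114025061 ymax 0.08108269639888126 at minx [0.644 0.001 0.481] at maxy [0.674 0.081 0.481]
z 0.54 1020 x 0.6405144411477435 ymax 0.09368716441846697 at minx [ 0.641 -0.013  0.584] at maxy [0.683 0.094 0.585]
z 0.60 104 x 0.6616535679639369 ymax 0.09566442811747271 at minx [0.662 0.04  0.601] at maxy [0.684 0.096 0.609]
```

Run:
```python
from h import *
snap('side','side1')
```

```text
(no output)
```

View pics/side1.png

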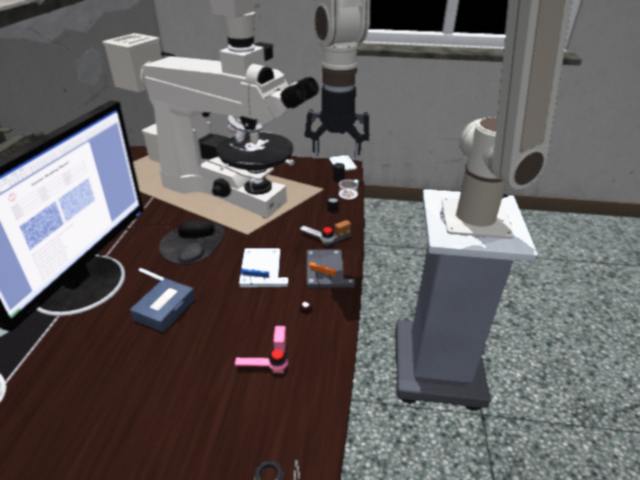

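Run:
```python
from h import *
np.set_printoptions(precision=3,suppress=True)
p,d=load('side1')
c=bot.camera_info('side');K=c['camera_matrix'];o=bot.get_obs()
v,u=np.mgrid[0:480,0:640]
pc=np.stack([(u-K[0,2])/K[0,0]*d,(v-K[1,2])/K[1,1]*d,d],-1)
W=(pc-c['t'])@c['R']-o['eef_pos']
m=(d>0)&(u>300)&(u<380)&(v<160)&(abs(W[...,0])<.2)&(abs(W[...,1])<.2)
q1=bot.get_obs()['joint_pos'][0]; r=np.array([np.cos(q1),np.sin(q1)]);t=np.array([-r[1],r[0]])
Q=W[m];R=Q[:,:2]@r;T=Q[:,:2]@t
for z0 in np.arange(0,.6,.04):
    k=(Q[:,2]>=z0)&(Q[:,2]<z0+.04)
    if k.sum(): print('z %.2f'%z0,k.sum(),'x',Q[k,0].min(),Q[k,0].max(),'rad',R[k].min(),R[k].max(),'tan',T[k].min(),T[k].max())
```

```text
z 0.00 115 x -0.055507380629754965 0.05611159393220405 rad -0.043215689140967656 0.053512021646099944 tan -0.026616160775004023 0.03736530230178597
z 0.04 455 x -0.07312726192406466 0.10199989450480179 rad -0.06695491602738471 0.07079520630709703 tan -0.21625827573391035 0.05147104533794907
z 0.08 1206 x -0.070649440683971 0.10967396084160547 rad -0.06396182342393868 0.06969523003907963 tan -0.21543219457364732 0.0504331409549271
z 0.12 563 x -0.03694783896612558 0.11299879782321026 rad -0.03135086998013395 0.04071888769142906 tan -0.22788924233684935 0.04194889371111586
z 0.16 664 x -0.03677994307202581 0.03612088243085326 rad -0.0321991779122123 0.04048615610306297 tan -0.028084797339723935 0.04190053300770648
z 0.20 675 x -0.03609263592084261 0.037071766107702964 rad -0.03140160284033309 0.03933178651815056 tan -0.013217641763941041 0.0415147771754426
z 0.24 793 x -0.050267708853783344 0.05160925876761091 rad -0.03754837728853086 0.04623865142879628 tan -0.03030826143852506 0.04169852489184888
z 0.28 1179 x -0.05506653215954582 0.05427568941350025 rad -0.037832608184095354 0.04704602979183748 tan -0.03496401466199899 0.04806619309437704
z 0.32 884 x -0.05358640107669527 0.05479382105791042 rad -0.03969606050521089 0.04649672983786948 tan -0.038327193277186075 0.04683625847637276
```

Call:
step_arm([
  {"x": -0.3,"y": -1.5,"z": -2.5,"twist": -6.5,"jaw": 8.5},
  {"x": -0.6,"y": -3,"z": -5,"twist": -13,"jaw": 8.5},
  {"x": -0.9,"y": -4.5,"z": -7.5,"twist": -19.5,"jaw": 8.5},
  {"x": -1.2,"y": -6,"z": -10,"twist": -26,"jaw": 8.5},
  {"x": -1.5,"y": -7.5,"z": -12,"twist": -32.5,"jaw": 8.5},
  {"x": -1.7,"y": -9,"z": -14,"twist": -39,"jaw": 8.5},
  {"x": -1.7,"y": -10.3,"z": -16,"twist": -45,"jaw": 8.5},
  {"x": -1.7,"y": -10.3,"z": -16,"twist": -49.5,"jaw": 8.5},
  {"x": -1.7,"y": -10.3,"z": -16,"twist": -49.5,"jaw": 8.5},
  {"x": -1.7,"y": -10.3,"z": -16,"twist": -49.5,"jaw": 8.5},
])

```text
clock: 2.85
eef_pos: [0.4026, 0.1495, 0.1412]
tool_rot: [0.294, 0.643, -0.294, 0.643]
ft_force: [0.7, 0.3, 0.6]
grip_width: 0.0848
```

Run:
```python
from h import *
st(); wsnap('w3')
```

```text
t 2.85 pos [40.26 14.95 14.12] yaw -49.07 F [0.69 0.25 0.59] T [-0.007 -0.061  0.012] w 0.0848
```

View pics/w3.png

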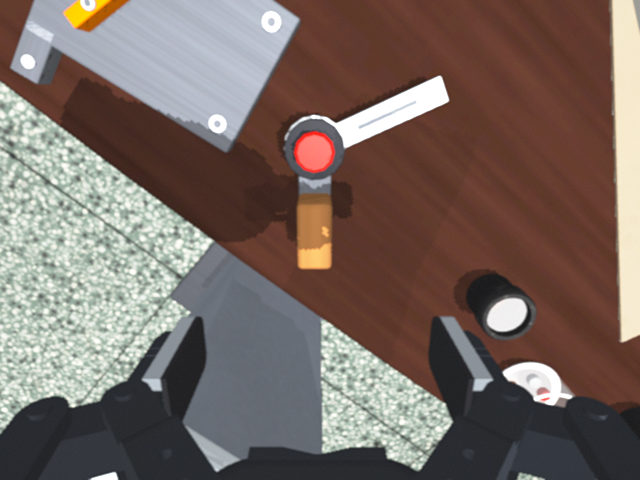

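The gauge stands upright in the image: button (314,152), grip (314,232). The tool's yaw matches it.

Run:
```python
from h import *
np.set_printoptions(precision=4,suppress=True)
p,d=load('w3'); hsv=cv2.cvtColor(p,cv2.COLOR_RGB2HSV);H,S,V=[hsv[:,:,i].astype(int) for i in range(3)]
def big(m,roi):
    z=np.zeros(m.shape,np.uint8);x0,y0,x1,y1=roi;z[y0:y1,x0:x1]=m[y0:y1,x0:x1]
    n,l,stt,c=cv2.connectedComponentsWithStats(z);k=1+np.argmax(stt[1:,4]);return (l==k).astype(np.uint8),c[k]
mr,cr=big(((H<5)|(H>174))&(S>150)&(V>150),(280,110,350,190))
mg,cg=big((H>5)&(H<24)&(S>130)&(V>70),(290,190,340,275))
def tri(c3,c2):
    a=[];b=[]
    P=np.load('pics/w3.npz')['C'][:3,3],np.load('pics/w2.npz')['C'][:3,3]
    r=[(wray('w3',c3,depth=1.)[0]-P[0]),(wray('w2',c2,depth=1.)[0]-P[1])]
    s=np.linalg.lstsq(np.c_[r[0],-r[1]],P[1]-P[0],rcond=None)[0]
    return P[0]+s[0]*r[0],P[1]+s[1]*r[1]
print('red',cr,wray('w3',cr,z=.048),tri(cr,[336.92,252.65]))
print('grip px',cg,cv2.boundingRect(mg))
for v in (205,220,235,250,262):
    x=np.where(mg[v])[0];print(v,x.min(),x.max(),wray('w3',[[x.min(),v],[x.max()+1,v]],z=.048)[:,:2], d[v,314], wray('w3',[314,v],depth=d[v,314])[0,2])
print('grip tri', tri(cg,[299.6,281.4]))
```

```text
red [313.5711 150.977 ] [[0.4435 0.1871 0.048 ]] (array([0.4436, 0.1871, 0.0486]), array([0.4432, 0.187 , 0.0487]))
grip px [314.3996 236.9385] (290, 194, 50, 81)
205 296 332 [[0.4117 0.1739]
 [0.4266 0.1568]] 0.24442868 0.047289335574156544
220 296 333 [[0.4044 0.1678]
 [0.4198 0.1499]] 0.24648514 0.04834836745751239
235 296 339 [[0.3968 0.1615]
 [0.415  0.1405]] 0.24859531 0.049407568049647604
250 290 339 [[0.3866 0.1579]
 [0.4074 0.1338]] 0.25265834 0.04869473673606686
262 290 339 [[0.3802 0.1526]
 [0.4013 0.1282]] 0.25502902 0.04901015278557416
grip tri (array([0.4029, 0.1515, 0.0462]), array([0.4031, 0.1516, 0.0461]))
```

Call:
step_arm([
  {"x": 0.1,"y": 0.25,"z": -3,"twist": 0,"jaw": 8.5},
  {"x": 0.1,"y": 0.25,"z": -6,"twist": 0,"jaw": 8.5},
  {"x": 0.1,"y": 0.25,"z": -9,"twist": 0,"jaw": 8.0},
  {"x": 0.1,"y": 0.25,"z": -11,"twist": 0,"jaw": 7},
  {"x": 0.1,"y": 0.25,"z": -12,"twist": 0,"jaw": 6},
  {"x": 0.1,"y": 0.25,"z": -12,"twist": 0,"jaw": 6},
  {"x": 0.1,"y": 0.25,"z": -12,"twist": 0,"jaw": 6},
])

```text
clock: 3.48
eef_pos: [0.4045, 0.1528, 0.022]
tool_rot: [0.293, 0.643, -0.293, 0.644]
ft_force: [0.7, 0.1, 1.2]
grip_width: 0.06
```

Run:
```python
from h import *
st(); wsnap('w4')
```

```text
t 3.48 pos [40.45 15.28  2.2 ] yaw -48.96 F [0.67 0.14 1.22] T [0.012 0.026 0.001] w 0.0600
```

View pics/w4.png

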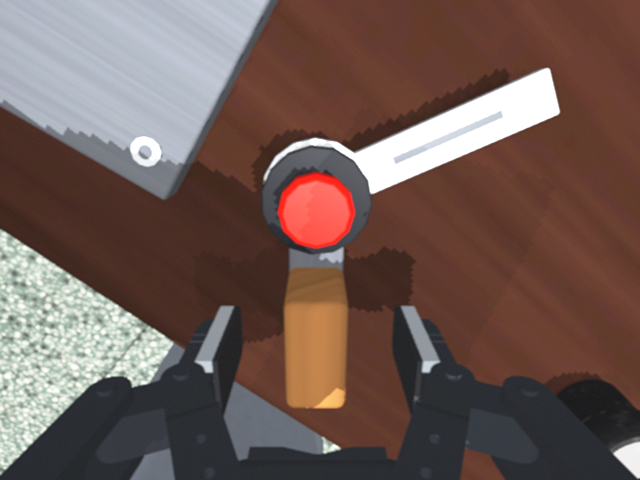

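The grip (x 285–347) is centred between the fingers, so I'm closing now.

Call:
step_arm([
  {"x": 0,"y": 0,"z": 0,"twist": 0,"jaw": 4},
  {"x": 0,"y": 0,"z": 0,"twist": 0,"jaw": 3},
  {"x": 0,"y": 0,"z": 0,"twist": 0,"jaw": 1},
  {"x": 0,"y": 0,"z": 0,"twist": 0,"jaw": 1},
  {"x": 0,"y": 0,"z": 0,"twist": 0,"jaw": 1},
  {"x": 0,"y": 0,"z": 0,"twist": 0,"jaw": 1},
])

```text
clock: 4.03
eef_pos: [0.4058, 0.1539, 0.0238]
tool_rot: [0.294, 0.643, -0.291, 0.644]
ft_force: [-2.5, 0.9, 5.7]
grip_width: 0.0209
```

Run:
```python
from h import *
st()
```

```text
t 4.03 pos [40.58 15.39  2.38] yaw -48.95 F [-2.5   0.89  5.67] T [0.203 0.323 0.01 ] w 0.0209
```

Call:
step_arm([
  {"x": 0,"y": 0,"z": 1,"twist": 0,"jaw": 1},
  {"x": 0,"y": 0,"z": 3,"twist": 0,"jaw": 1},
  {"x": 0,"y": 0,"z": 5,"twist": 0,"jaw": 1},
  {"x": 0,"y": 0,"z": 6,"twist": 0,"jaw": 1},
  {"x": 0,"y": 0,"z": 6,"twist": 0,"jaw": 1},
  {"x": 0,"y": 0,"z": 6,"twist": 0,"jaw": 1},
])

```text
clock: 4.53
eef_pos: [0.4055, 0.1537, 0.0837]
tool_rot: [0.294, 0.643, -0.291, 0.644]
ft_force: [1.1, -0.3, -5.7]
grip_width: 0.0211
```

Run:
```python
from h import *
st(); wsnap('w5')
```

```text
t 4.53 pos [40.55 15.37  8.37] yaw -48.94 F [ 1.06 -0.35 -5.73] T [-0.082  0.106  0.032] w 0.0211
```

View pics/w5.png

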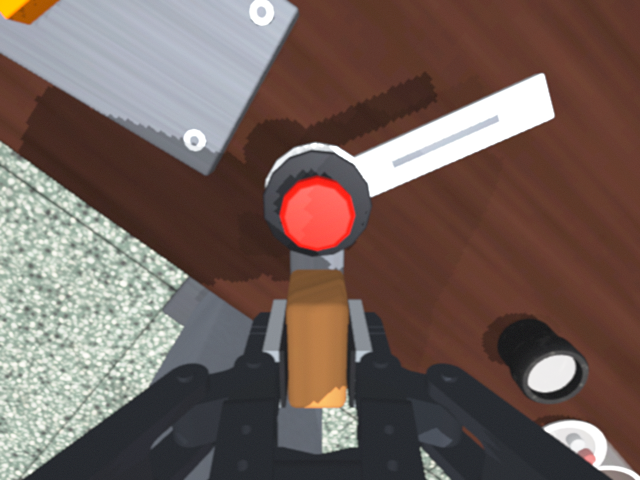

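The gauge is held and lifted (−5.7 N). The button is at (316,213) and the blade has not moved.

```bash
cat >> h.py <<'E'
def masks(tag):
    p,d=load(tag); hsv=cv2.cvtColor(p,cv2.COLOR_RGB2HSV);H,S,V=[hsv[:,:,i].astype(int) for i in range(3)]
    return p,d,H,S,V
def big(m,roi):
    z=np.zeros(m.shape,np.uint8);x0,y0,x1,y1=roi;z[y0:y1,x0:x1]=m[y0:y1,x0:x1]
    n,l,stt,c=cv2.connectedComponentsWithStats(z);k=1+np.argmax(stt[1:,4]);return (l==k).astype(np.uint8),c[k]
E
python3 - <<'E'
from h import *
np.set_printoptions(precision=4,suppress=True)
p,d,H,S,V=masks('w5'); y,o=tyaw()
mr,cr=big(((H<5)|(H>174))&(S>150)&(V>150),(250,150,380,270))
zz=.048+.0837-.0238
w=wray('w5',cr,z=zz)[0]; dw=w-o['eef_pos']; a=np.radians(y)
print(cr,w,'z depth',wray('w5',cr,depth=d[int(cr[1]),int(cr[0])])[0,2],zz,'tool-frame x(along jaw),y:',dw[0]*np.cos(a)+dw[1]*np.sin(a),-dw[0]*np.sin(a)+dw[1]*np.cos(a))
mb,cb=big((V>150)&(S<60),(355,70,560,200)); cn=cv2.findContours(mb,0,1)[0][0]
vx,vy,_,_=cv2.fitLine(cn,2,0,.01,.01).ravel()
q=wray('w5',[cb,cb+50*np.array([vx,vy])],z=zz-.026)[:,:2];q=q[1]-q[0];print('blade ang',np.degrees(np.arctan2(q[1],q[0])))
# targets
th=np.radians(8.9);ex=np.array([np.cos(th),np.sin(th)]);ey=np.array([-ex[1],ex[0]])
for nm,O in (('pale',np.array([.5544,.3546])),('dark',np.array([.3857,.3351]))):
    for yy in (-.06,-.002): 
        piv=O-.011*ex+yy*ey; print(nm,yy,'pivot',piv,'tcp',piv-.053*ey)
E
```

```text
[317.1181 213.729 ] [0.4437 0.1864 0.1079] z depth 0.10754115779297223 0.10789999999999998 tool-frame x(along jaw),y: 0.0006892185844713135 0.05091224359905038
blade ang -24.026613079870266
pale -0.06 pivot [0.5528 0.2936] tcp [0.561  0.2413]
pale -0.002 pivot [0.5438 0.3509] tcp [0.552  0.2986]
dark -0.06 pivot [0.3841 0.2741] tcp [0.3923 0.2218]
dark -0.002 pivot [0.3751 0.3314] tcp [0.3833 0.2791]
```

Call:
step_arm([
  {"x": 0,"y": 2,"z": 0,"twist": 6,"jaw": 1},
  {"x": 0,"y": 4,"z": 0,"twist": 12,"jaw": 1},
  {"x": 0.5,"y": 6.5,"z": 0,"twist": 18,"jaw": 1},
  {"x": 1,"y": 9,"z": 0,"twist": 24,"jaw": 1},
  {"x": 3.5,"y": 10,"z": 0,"twist": 30,"jaw": 1},
  {"x": 6,"y": 10,"z": 0,"twist": 36,"jaw": 1},
  {"x": 8.5,"y": 10,"z": 0,"twist": 42,"jaw": 1},
  {"x": 11,"y": 9.5,"z": 0,"twist": 48,"jaw": 1},
  {"x": 13,"y": 9,"z": 0,"twist": 54,"jaw": 1},
  {"x": 14.65,"y": 8.85,"z": 0,"twist": 57.9,"jaw": 1},
])

```text
clock: 5.42
eef_pos: [0.5516, 0.2405, 0.0803]
tool_rot: [-0.056, 0.706, 0.057, 0.703]
ft_force: [-0.7, 0.3, -5.9]
grip_width: 0.0207
```

Call:
step_arm([
  {"x": 0,"y": 0,"z": 0,"twist": 0,"jaw": 1},
  {"x": 0,"y": 0,"z": 0,"twist": 0,"jaw": 1},
])

```text
clock: 5.58
eef_pos: [0.5508, 0.2394, 0.0773]
tool_rot: [-0.056, 0.708, 0.056, 0.702]
ft_force: [0.1, -0.5, -6.7]
grip_width: 0.0211
```

Run:
```python
from h import *
st(); wsnap('w6')
```

```text
t 5.58 pos [55.08 23.94  7.73] yaw 9.06 F [ 0.06 -0.54 -6.66] T [-0.161  0.059  0.024] w 0.0211
```

View pics/w6.png

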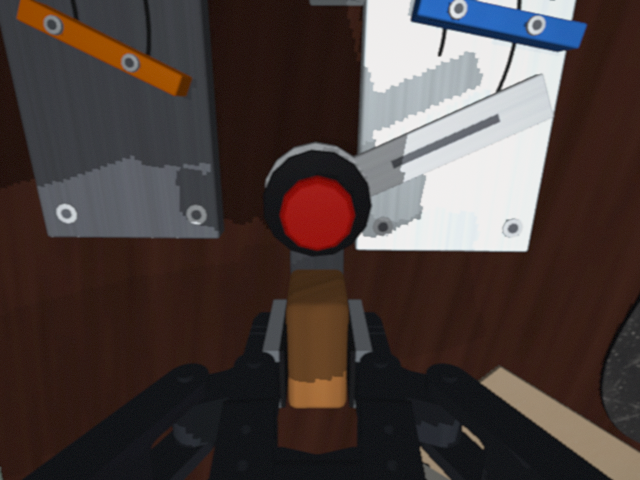

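The gauge hangs clear of the pale plate's front edge (plate corner near (357,248)). The blade tip at (545,95) is below the blue cheek in the image. I'll measure the edge again from this view.

Run:
```python
from h import *
np.set_printoptions(precision=4,suppress=True)
p,d,H,S,V=masks('w6')
g=cv2.GaussianBlur(p,(3,3),0).mean(2)
pts=[]
for v in list(range(20,130,6))+list(range(215,242,4)):
    r=np.diff(g[v,340:390]); 
    k=np.argmax(r); 
    if r[k]>8: pts.append((340+k+.5,v))
pts=np.array(pts);w=wray('w6',pts,z=.014)[:,:2]
print(np.c_[pts,w])
```

```text
[[365.5     20.       0.5534   0.36  ]
 [364.5     26.       0.5534   0.3575]
 [364.5     32.       0.5539   0.3551]
 [364.5     38.       0.5544   0.3526]
 [364.5     44.       0.5549   0.3501]
 [364.5     50.       0.5554   0.3476]
 [363.5     56.       0.5554   0.3449]
 [363.5     62.       0.5559   0.3424]
 [363.5     68.       0.5565   0.3398]
 [362.5     74.       0.5565   0.3371]
 [362.5     80.       0.557    0.3345]
 [362.5     86.       0.5576   0.3318]
 [362.5     92.       0.5581   0.3291]
 [361.5     98.       0.5581   0.3263]
 [361.5    104.       0.5587   0.3236]
 [361.5    110.       0.5592   0.3208]
 [361.5    116.       0.5598   0.318 ]
 [360.5    122.       0.5598   0.3151]
 [360.5    128.       0.5604   0.3123]
 [368.5    215.       0.5734   0.2684]
 [367.5    219.       0.5733   0.2661]
 [366.5    223.       0.5732   0.2638]
 [364.5    227.       0.5726   0.2614]
 [361.5    231.       0.5715   0.2588]
 [358.5    235.       0.5703   0.2563]
 [356.5    239.       0.5696   0.2538]]
```

Call:
step_arm([
  {"x": 0,"y": 0,"z": -2,"twist": 0,"jaw": 1},
  {"x": 0,"y": 0,"z": -4,"twist": 0,"jaw": 1},
  {"x": 0,"y": 0,"z": -4.7,"twist": 0,"jaw": 1},
  {"x": 0,"y": 0,"z": -4.7,"twist": 0,"jaw": 1},
  {"x": 0,"y": 0,"z": -4.7,"twist": 0,"jaw": 1},
])

```text
clock: 6.05
eef_pos: [0.5487, 0.2396, 0.0302]
tool_rot: [-0.057, 0.709, 0.056, 0.701]
ft_force: [0.5, -0.3, -3.6]
grip_width: 0.0211
```

Run:
```python
from h import *
st()
```

```text
t 6.05 pos [54.87 23.96  3.02] yaw 9.12 F [ 0.47 -0.29 -3.6 ] T [-0.118 -0.079 -0.006] w 0.0211
```

Call:
step_arm([
  {"x": 0,"y": 0,"z": -0.4,"twist": 0,"jaw": 1},
  {"x": 0,"y": 0,"z": -0.4,"twist": 0,"jaw": 1},
  {"x": 0,"y": 0,"z": -0.4,"twist": 0,"jaw": 1},
])

```text
clock: 6.3
eef_pos: [0.5491, 0.2399, 0.027]
tool_rot: [-0.057, 0.708, 0.056, 0.701]
ft_force: [0.2, 1.3, -5.7]
grip_width: 0.0208
```

Call:
step_arm([
  {"x": 0,"y": 0,"z": -0.25,"twist": 0,"jaw": 1},
  {"x": 0,"y": 0,"z": -0.25,"twist": 0,"jaw": 1},
  {"x": 0,"y": 0,"z": -0.25,"twist": 0,"jaw": 1},
])

```text
clock: 6.55
eef_pos: [0.5492, 0.2399, 0.0247]
tool_rot: [-0.056, 0.708, 0.056, 0.701]
ft_force: [0.1, 1.3, -5.6]
grip_width: 0.0211
```

Call:
step_arm([
  {"x": 0,"y": 0,"z": -0.2,"twist": 0,"jaw": 1},
  {"x": 0,"y": 0,"z": -0.2,"twist": 0,"jaw": 1},
  {"x": 0,"y": 0,"z": -0.2,"twist": 0,"jaw": 1},
])

```text
clock: 6.8
eef_pos: [0.5494, 0.2398, 0.024]
tool_rot: [-0.056, 0.708, 0.056, 0.702]
ft_force: [-2.6, -2.0, 3.7]
grip_width: 0.0208
```

Call:
step_arm([
  {"x": 0.2,"y": 0.03,"z": 0.08,"twist": 0,"jaw": 1},
  {"x": 0.4,"y": 0.06,"z": 0.08,"twist": 0,"jaw": 1},
  {"x": 0.6,"y": 0.09,"z": 0.08,"twist": 0,"jaw": 1},
  {"x": 0.6,"y": 0.09,"z": 0.08,"twist": 0,"jaw": 1},
])

```text
clock: 7.13
eef_pos: [0.556, 0.2409, 0.0244]
tool_rot: [-0.056, 0.708, 0.056, 0.702]
ft_force: [0.2, 0.6, -3.9]
grip_width: 0.0209
```

Run:
```python
from h import *
st(); wsnap('w7')
```

```text
t 7.13 pos [55.6  24.09  2.44] yaw 9.10 F [ 0.22  0.64 -3.88] T [ 0.005 -0.178 -0.044] w 0.0209
```

View pics/w7.png

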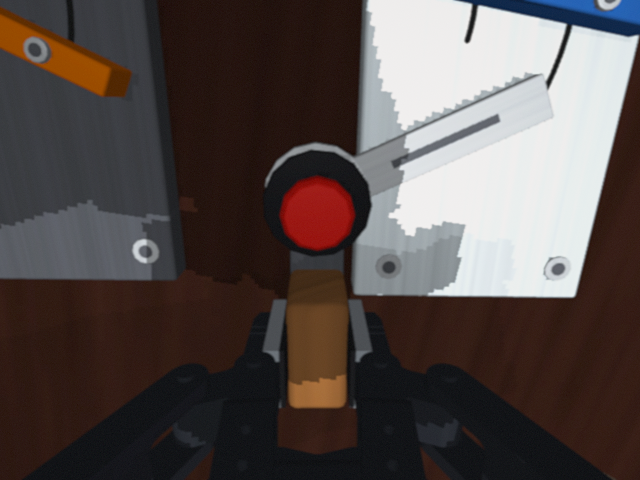

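The stock's right side (x≈344) is about 3–4 mm from the plate edge (x≈354). I'll creep in.

Call:
step_arm([
  {"x": 0.15,"y": 0.02,"z": 0,"twist": 0,"jaw": 1},
  {"x": 0.3,"y": 0.05,"z": 0,"twist": 0,"jaw": 1},
  {"x": 0.3,"y": 0.05,"z": 0,"twist": 0,"jaw": 1},
])

```text
clock: 7.43
eef_pos: [0.559, 0.2415, 0.0243]
tool_rot: [-0.056, 0.708, 0.056, 0.702]
ft_force: [-0.9, -0.6, -3.7]
grip_width: 0.021
```

Run:
```python
from h import *
st()
```

```text
t 7.43 pos [55.9  24.15  2.43] yaw 9.10 F [-0.87 -0.59 -3.72] T [-0.073  0.213  0.026] w 0.0210
```

Call:
step_arm([
  {"x": 0.1,"y": 0.02,"z": 0,"twist": 0,"jaw": 1},
  {"x": 0.1,"y": 0.02,"z": 0,"twist": 0,"jaw": 1},
  {"x": 0.1,"y": 0.02,"z": 0,"twist": 0,"jaw": 1},
])

```text
clock: 7.68
eef_pos: [0.5601, 0.2418, 0.0243]
tool_rot: [-0.056, 0.708, 0.056, 0.702]
ft_force: [-1.0, 1.1, -3.1]
grip_width: 0.021
```

Run:
```python
from h import *
st()
```

```text
t 7.68 pos [56.01 24.18  2.43] yaw 9.10 F [-1.04  1.08 -3.09] T [-0.037  0.27   0.048] w 0.0210
```

Call:
step_arm([
  {"x": 0.1,"y": 0.02,"z": 0,"twist": 0,"jaw": 1},
  {"x": 0.1,"y": 0.02,"z": 0,"twist": 0,"jaw": 1},
  {"x": 0.1,"y": 0.02,"z": 0,"twist": 0,"jaw": 1},
])

```text
clock: 7.93
eef_pos: [0.5608, 0.2419, 0.0242]
tool_rot: [-0.056, 0.708, 0.056, 0.702]
ft_force: [-3.1, 0.1, -2.2]
grip_width: 0.0212
```

Run:
```python
from h import *
st()
```

```text
t 7.93 pos [56.08 24.19  2.42] yaw 9.10 F [-3.06  0.12 -2.15] T [-0.148  0.585  0.069] w 0.0212
```

Call:
step_arm([
  {"x": -0.08,"y": 0.5,"z": 0,"twist": 0,"jaw": 1},
  {"x": -0.15,"y": 1.0,"z": 0,"twist": 0,"jaw": 1},
  {"x": -0.23,"y": 1.5,"z": 0,"twist": 0,"jaw": 1},
  {"x": -0.31,"y": 2.0,"z": 0,"twist": 0,"jaw": 1},
  {"x": -0.31,"y": 2.0,"z": 0,"twist": 0,"jaw": 1},
  {"x": -0.31,"y": 2.0,"z": 0,"twist": 0,"jaw": 1},
])

```text
clock: 8.43
eef_pos: [0.5577, 0.2612, 0.0244]
tool_rot: [-0.056, 0.708, 0.055, 0.702]
ft_force: [-2.0, -4.4, -0.4]
grip_width: 0.0208
```

Run:
```python
from h import *
st()
```

```text
t 8.43 pos [55.77 26.12  2.44] yaw 9.07 F [-2.03 -4.42 -0.4 ] T [-0.847  0.501 -0.042] w 0.0208
```

Call:
step_arm([
  {"x": -0.08,"y": 0.5,"z": 0.04,"twist": 0,"jaw": 1},
  {"x": -0.15,"y": 1.0,"z": 0.04,"twist": 0,"jaw": 1},
  {"x": -0.23,"y": 1.5,"z": 0.04,"twist": 0,"jaw": 1},
  {"x": -0.31,"y": 2.0,"z": 0.04,"twist": 0,"jaw": 1},
  {"x": -0.31,"y": 2.0,"z": 0.04,"twist": 0,"jaw": 1},
  {"x": -0.31,"y": 2.0,"z": 0.04,"twist": 0,"jaw": 1},
])

```text
clock: 8.93
eef_pos: [0.5543, 0.2826, 0.0245]
tool_rot: [-0.056, 0.708, 0.056, 0.702]
ft_force: [-1.1, 0.5, -6.0]
grip_width: 0.0209
```

Run:
```python
from h import *
st();wsnap('w8')
```

```text
t 8.93 pos [55.43 28.26  2.45] yaw 9.15 F [-1.09  0.51 -6.  ] T [ 0.097  0.275 -0.076] w 0.0209
```

View pics/w8.png

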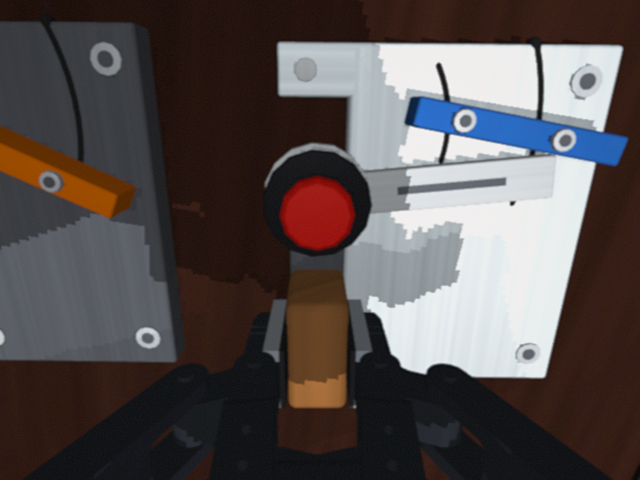

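The blue cheek is swinging the blade: its tip at (550,165) rides on the cheek. The lug face is at y≈95. I'll continue.

Call:
step_arm([
  {"x": -0.05,"y": 0.5,"z": -0.1,"twist": 0,"jaw": 1},
  {"x": -0.12,"y": 1.0,"z": -0.1,"twist": 0,"jaw": 1},
  {"x": -0.15,"y": 1.2,"z": -0.1,"twist": 0,"jaw": 1},
  {"x": -0.15,"y": 1.2,"z": -0.1,"twist": 0,"jaw": 1},
])

```text
clock: 9.32
eef_pos: [0.5529, 0.2926, 0.0244]
tool_rot: [-0.057, 0.708, 0.055, 0.702]
ft_force: [-2.6, -5.5, 1.4]
grip_width: 0.0213
```

Run:
```python
from h import *
st()
```

```text
t 9.32 pos [55.29 29.26  2.44] yaw 9.05 F [-2.62 -5.54  1.36] T [-1.292  0.656 -0.132] w 0.0213
```

Call:
step_arm([
  {"x": -0.05,"y": 0.3,"z": 0.08,"twist": 0,"jaw": 1},
  {"x": -0.07,"y": 0.5,"z": 0.08,"twist": 0,"jaw": 1},
  {"x": -0.07,"y": 0.5,"z": 0.08,"twist": 0,"jaw": 1},
])

```text
clock: 9.57
eef_pos: [0.552, 0.2981, 0.025]
tool_rot: [-0.057, 0.708, 0.055, 0.702]
ft_force: [-1.4, -1.0, -4.6]
grip_width: 0.0212
```

Run:
```python
from h import *
st()
```

```text
t 9.57 pos [55.2  29.81  2.5 ] yaw 9.07 F [-1.36 -0.97 -4.56] T [-0.305  0.292 -0.091] w 0.0212
```

Friction is low now, so I'll press on in 1 mm steps.

Call:
step_arm([
  {"x": -0.01,"y": 0.1,"z": -0.02,"twist": 0,"jaw": 1},
  {"x": -0.01,"y": 0.1,"z": -0.02,"twist": 0,"jaw": 1},
])

```text
clock: 9.73
eef_pos: [0.5518, 0.2994, 0.0245]
tool_rot: [-0.057, 0.708, 0.055, 0.701]
ft_force: [-0.8, -1.7, -5.3]
grip_width: 0.0206
```

Call:
step_arm([
  {"x": -0.01,"y": 0.1,"z": -0.02,"twist": 0,"jaw": 1},
  {"x": -0.01,"y": 0.1,"z": -0.02,"twist": 0,"jaw": 1},
])

```text
clock: 9.9
eef_pos: [0.5517, 0.2998, 0.0245]
tool_rot: [-0.057, 0.708, 0.054, 0.701]
ft_force: [-2.4, -4.7, -2.7]
grip_width: 0.0207
```

Run:
```python
from h import *
st(); wsnap('w9')
```

```text
t 9.90 pos [55.17 29.98  2.45] yaw 9.07 F [-2.42 -4.7  -2.67] T [-0.9   0.34 -0.1 ] w 0.0207
```

View pics/w9.png

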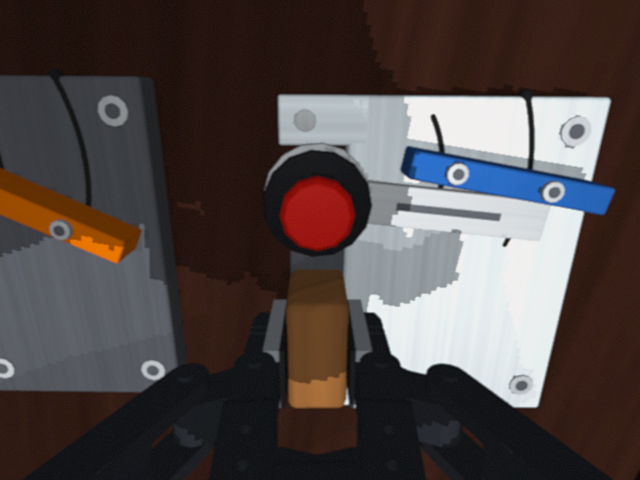

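The lug (bottom edge y≈145) is right at the stock's end and the blade lies along the blue cheek. The force is rising (−4.7 N).

Call:
step_arm([
  {"x": -0.01,"y": 0.07,"z": 0,"twist": 0,"jaw": 1},
  {"x": -0.01,"y": 0.07,"z": 0,"twist": 0,"jaw": 1},
])

```text
clock: 10.12
eef_pos: [0.5517, 0.3004, 0.0246]
tool_rot: [-0.057, 0.708, 0.054, 0.701]
ft_force: [-1.3, -3.9, -2.2]
grip_width: 0.021
```

Run:
```python
from h import *
st()
```

```text
t 10.12 pos [55.17 30.04  2.46] yaw 9.05 F [-1.34 -3.93 -2.18] T [-0.891  0.346 -0.111] w 0.0210
```

Call:
step_arm([
  {"x": -0.01,"y": 0.1,"z": 0.02,"twist": 0,"jaw": 1},
  {"x": -0.01,"y": 0.1,"z": 0.02,"twist": 0,"jaw": 1},
])

```text
clock: 10.28
eef_pos: [0.5515, 0.3017, 0.0247]
tool_rot: [-0.057, 0.708, 0.055, 0.701]
ft_force: [-2.4, -2.3, -3.7]
grip_width: 0.0209
```

Run:
```python
from h import *
st()
```

```text
t 10.28 pos [55.15 30.17  2.47] yaw 9.06 F [-2.43 -2.28 -3.66] T [-0.634  0.299 -0.084] w 0.0209
```

Call:
step_arm([
  {"x": -0.01,"y": 0.1,"z": 0,"twist": 0,"jaw": 1},
  {"x": -0.01,"y": 0.1,"z": 0,"twist": 0,"jaw": 1},
])

```text
clock: 10.45
eef_pos: [0.5513, 0.3029, 0.0246]
tool_rot: [-0.057, 0.708, 0.055, 0.701]
ft_force: [-1.1, -3.1, -3.4]
grip_width: 0.0206
```

Call:
step_arm([
  {"x": -0.01,"y": 0.1,"z": 0,"twist": 0,"jaw": 1},
  {"x": -0.01,"y": 0.1,"z": 0,"twist": 0,"jaw": 1},
])

```text
clock: 10.62
eef_pos: [0.5512, 0.3039, 0.0246]
tool_rot: [-0.057, 0.708, 0.054, 0.701]
ft_force: [-2.1, -3.2, -2.8]
grip_width: 0.0208
```

Run:
```python
from h import *
st()
```

```text
t 10.62 pos [55.12 30.39  2.46] yaw 9.07 F [-2.06 -3.23 -2.78] T [-0.847  0.441 -0.083] w 0.0208
```

Call:
step_arm([
  {"x": -0.01,"y": 0.1,"z": 0,"twist": 0,"jaw": 1},
  {"x": -0.01,"y": 0.1,"z": 0,"twist": 0,"jaw": 1},
])

```text
clock: 10.78
eef_pos: [0.551, 0.3046, 0.0246]
tool_rot: [-0.058, 0.708, 0.054, 0.701]
ft_force: [-1.1, -4.9, -1.5]
grip_width: 0.0208
```

Run:
```python
from h import *
st()
wsnap('w10')
import cv2
i=cv2.imread('pics/w10.png')[60:300,220:620];cv2.imwrite('pics/w10c.png',cv2.resize(i,None,fx=2,fy=2))
```

```text
t 10.78 pos [55.1  30.46  2.46] yaw 9.06 F [-1.14 -4.88 -1.48] T [-1.04   0.323 -0.081] w 0.0208
```

View pics/w10c.png

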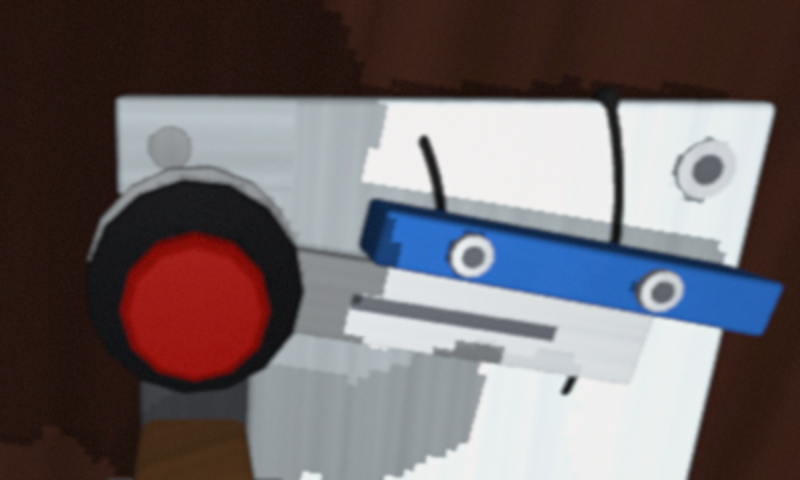

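The blade is nearly flush with the blue cheek. I'll keep creeping until the force rises clearly.

Call:
step_arm([
  {"x": -0.01,"y": 0.1,"z": 0.03,"twist": 0,"jaw": 1},
  {"x": -0.01,"y": 0.1,"z": 0.03,"twist": 0,"jaw": 1},
])

```text
clock: 11.0
eef_pos: [0.551, 0.3047, 0.0248]
tool_rot: [-0.058, 0.708, 0.053, 0.701]
ft_force: [-0.1, -7.0, -2.7]
grip_width: 0.0209
```

Run:
```python
from h import *
st()
```

```text
t 11.00 pos [55.1  30.47  2.48] yaw 9.04 F [-0.13 -6.99 -2.66] T [-1.334  0.21  -0.087] w 0.0209
```

Call:
step_arm([
  {"x": 0.03,"y": 0.12,"z": 0.02,"twist": 0,"jaw": 1},
  {"x": 0.03,"y": 0.12,"z": 0.02,"twist": 0,"jaw": 1},
])

```text
clock: 11.17
eef_pos: [0.551, 0.3047, 0.0248]
tool_rot: [-0.059, 0.709, 0.052, 0.701]
ft_force: [-2.7, -7.5, -1.0]
grip_width: 0.0207
```

Run:
```python
from h import *
st()
```

```text
t 11.17 pos [55.1  30.47  2.48] yaw 9.00 F [-2.75 -7.5  -1.04] T [-1.424  0.424 -0.066] w 0.0207
```

Call:
step_arm([
  {"x": 0.0,"y": 0.15,"z": 0.02,"twist": 0,"jaw": 1},
  {"x": 0.0,"y": 0.15,"z": 0.02,"twist": 0,"jaw": 1},
  {"x": 0.0,"y": 0.15,"z": 0.02,"twist": 0,"jaw": 1},
  {"x": 0.0,"y": 0.15,"z": 0.02,"twist": 0,"jaw": 1},
  {"x": 0.0,"y": 0.15,"z": 0.02,"twist": 0,"jaw": 1},
])

```text
clock: 11.58
eef_pos: [0.551, 0.3048, 0.025]
tool_rot: [-0.059, 0.709, 0.051, 0.701]
ft_force: [-1.3, -7.2, -1.0]
grip_width: 0.0208
```

Run:
```python
from h import *
st()
```

```text
t 11.58 pos [55.1  30.48  2.5 ] yaw 8.97 F [-1.33 -7.22 -0.98] T [-1.513  0.333  0.005] w 0.0208
```

Call:
step_arm([
  {"x": 0.0,"y": 0.22,"z": 0.03,"twist": 0,"jaw": 1},
  {"x": 0.0,"y": 0.22,"z": 0.03,"twist": 0,"jaw": 1},
  {"x": 0.0,"y": 0.22,"z": 0.03,"twist": 0,"jaw": 1},
])

```text
clock: 11.83
eef_pos: [0.551, 0.3049, 0.0253]
tool_rot: [-0.061, 0.709, 0.049, 0.701]
ft_force: [-1.6, -8.5, -0.9]
grip_width: 0.0209
```

Run:
```python
from h import *
st()
```

```text
t 11.83 pos [55.1  30.49  2.53] yaw 8.92 F [-1.58 -8.49 -0.89] T [-1.842  0.399  0.074] w 0.0209
```

Call:
step_arm([
  {"x": 0.0,"y": 0.27,"z": 0,"twist": 0,"jaw": 1},
  {"x": 0.0,"y": 0.27,"z": 0,"twist": 0,"jaw": 1},
  {"x": 0.0,"y": 0.27,"z": 0,"twist": 0,"jaw": 1},
  {"x": 0.0,"y": 0.27,"z": 0,"twist": 0,"jaw": 1},
  {"x": 0.0,"y": 0.27,"z": 0,"twist": 0,"jaw": 1},
  {"x": 0.0,"y": 0.27,"z": 0,"twist": 0,"jaw": 1},
  {"x": 0.0,"y": 0.27,"z": 0,"twist": 0,"jaw": 1},
  {"x": 0.0,"y": 0.27,"z": 0,"twist": 0,"jaw": 1},
])

```text
clock: 12.5
eef_pos: [0.551, 0.305, 0.0255]
tool_rot: [-0.062, 0.709, 0.047, 0.701]
ft_force: [-1.1, -9.5, 1.7]
grip_width: 0.0214
```

Run:
```python
from h import *
st(); print(Rt.from_quat(bot.get_obs()['tool_rot']).as_matrix().round(4)); wsnap('w11')
i=cv2.imread('pics/w11.png')[60:300,220:620];cv2.imwrite('pics/w11c.png',cv2.resize(i,None,fx=2,fy=2))
```

```text
t 12.50 pos [55.1  30.5   2.55] yaw 8.86 F [-1.11 -9.46  1.72] T [-2.182  0.379  0.13 ] w 0.0214
[[-0.0105 -0.1542  0.988 ]
 [-0.0214  0.9878  0.154 ]
 [-0.9997 -0.0195 -0.0137]]
```

View pics/w11c.png

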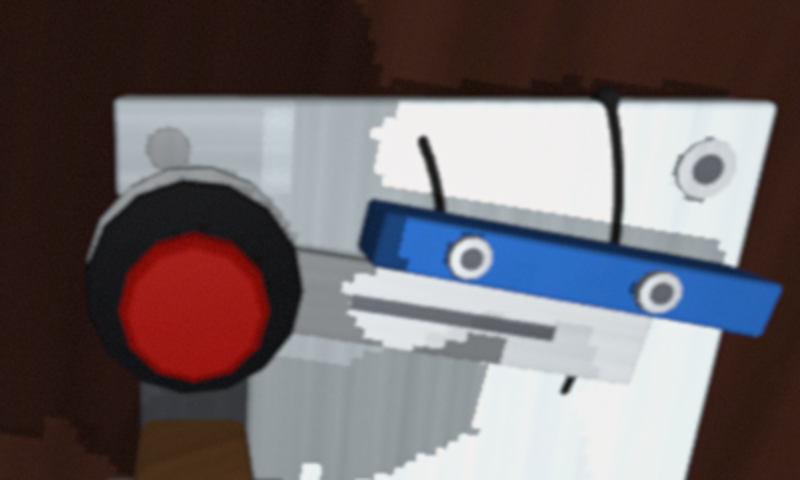

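Home is felt: position held at y=30.5 cm, 9.5 N. The tool pitched about 1.2° under the load, so I'll relax and release. Then I'll press again from behind with the gauge lying flat.

Call:
step_arm([
  {"x": 0.0,"y": 0.1,"z": 0,"twist": 0,"jaw": 1},
  {"x": 0.0,"y": 0.05,"z": 0,"twist": 0,"jaw": 3},
  {"x": 0.0,"y": 0.0,"z": 0,"twist": 0,"jaw": 4},
  {"x": 0.0,"y": 0,"z": 0,"twist": 0,"jaw": 4},
  {"x": 0.0,"y": 0,"z": 0,"twist": 0,"jaw": 4},
])

```text
clock: 12.97
eef_pos: [0.5521, 0.3064, 0.0265]
tool_rot: [-0.061, 0.708, 0.048, 0.702]
ft_force: [-0.3, 0.4, 0.5]
grip_width: 0.04
```

Run:
```python
from h import *
st(); print(Rt.from_quat(bot.get_obs()['tool_rot']).as_matrix().round(4)); wsnap('w12')
```

```text
t 12.97 pos [55.21 30.64  2.65] yaw 8.90 F [-0.35  0.44  0.48] T [ 0.002 -0.001 -0.   ] w 0.0400
[[-0.0079 -0.1549  0.9879]
 [-0.019   0.9878  0.1547]
 [-0.9998 -0.0175 -0.0108]]
```

View pics/w12.png

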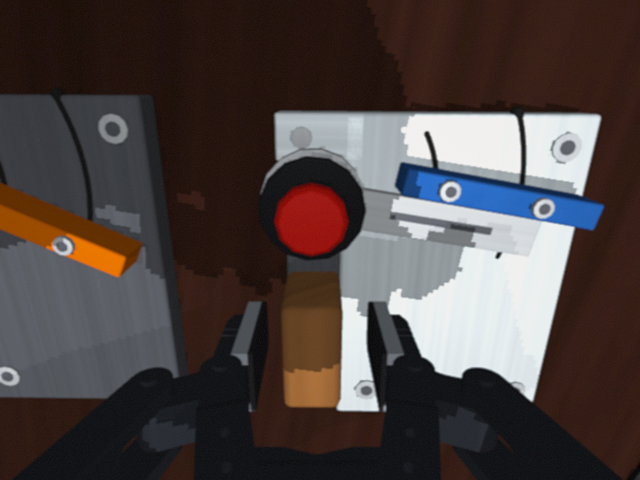

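Released. The gauge is flat and the blade lies along the blue cheek. I'll go behind the tail, close the fingers and press from there.

Call:
step_arm([
  {"x": 0.0,"y": 0.0,"z": 2,"twist": 0,"jaw": 4},
  {"x": 0.0,"y": 0.0,"z": 4.2,"twist": 0,"jaw": 4},
  {"x": 0.2,"y": -1.5,"z": 4.5,"twist": 0,"jaw": 4},
  {"x": 0.5,"y": -3.5,"z": 4.5,"twist": 0,"jaw": 2},
  {"x": 0.8,"y": -5.2,"z": 4,"twist": 0,"jaw": 0},
  {"x": 0.8,"y": -5.2,"z": 2,"twist": 0,"jaw": 0},
  {"x": 0.8,"y": -5.2,"z": -0.2,"twist": 0,"jaw": 0},
  {"x": 0.8,"y": -5.2,"z": -0.4,"twist": 0,"jaw": 0},
  {"x": 0.8,"y": -5.2,"z": -0.4,"twist": 0,"jaw": 0},
])

```text
clock: 13.77
eef_pos: [0.5583, 0.253, 0.0206]
tool_rot: [-0.062, 0.71, 0.048, 0.7]
ft_force: [0.1, 0.8, 0.2]
grip_width: 0.0
```

Run:
```python
from h import *
st(); wsnap('w13')
```

```text
t 13.77 pos [55.83 25.3   2.06] yaw 8.88 F [0.11 0.81 0.16] T [-0.012 -0.03   0.008] w 0.0000
```

View pics/w13.png

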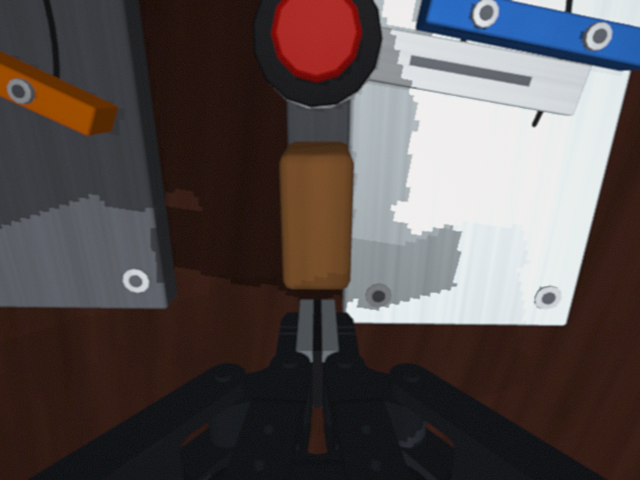

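Call:
step_arm([
  {"x": -0.08,"y": 0.5,"z": 0,"twist": 0,"jaw": 0},
  {"x": -0.15,"y": 1.0,"z": 0,"twist": 0,"jaw": 0},
  {"x": -0.18,"y": 1.2,"z": 0,"twist": 0,"jaw": 0},
  {"x": -0.18,"y": 1.2,"z": 0,"twist": 0,"jaw": 0},
])

```text
clock: 14.15
eef_pos: [0.5582, 0.2671, 0.023]
tool_rot: [-0.062, 0.708, 0.049, 0.702]
ft_force: [0.8, -0.0, 0.1]
grip_width: 0.0001
```

Run:
```python
from h import *
st()
```

```text
t 14.15 pos [55.82 26.71  2.3 ] yaw 8.98 F [ 0.84 -0.03  0.14] T [ 0.046 -0.003 -0.009] w 0.0001
```

Call:
step_arm([
  {"x": -0.02,"y": 0.15,"z": -0.05,"twist": 0,"jaw": 0},
  {"x": -0.02,"y": 0.3,"z": -0.05,"twist": 0,"jaw": 0},
  {"x": -0.02,"y": 0.3,"z": -0.05,"twist": 0,"jaw": 0},
])

```text
clock: 14.4
eef_pos: [0.5581, 0.2688, 0.023]
tool_rot: [-0.063, 0.708, 0.048, 0.702]
ft_force: [-0.1, -3.3, 2.5]
grip_width: -0.0
```

Run:
```python
from h import *
st()
```

```text
t 14.40 pos [55.81 26.88  2.3 ] yaw 8.94 F [-0.14 -3.27  2.47] T [-0.828 -0.006 -0.032] w -0.0000
```

Call:
step_arm([
  {"x": -0.01,"y": 0.18,"z": 0.03,"twist": 0,"jaw": 0},
  {"x": -0.01,"y": 0.18,"z": 0.03,"twist": 0,"jaw": 0},
  {"x": -0.01,"y": 0.18,"z": 0.03,"twist": 0,"jaw": 0},
])

```text
clock: 14.65
eef_pos: [0.5581, 0.2689, 0.0231]
tool_rot: [-0.063, 0.708, 0.046, 0.702]
ft_force: [0.3, -5.2, 0.3]
grip_width: -0.0001
```

Run:
```python
from h import *
st()
```

```text
t 14.65 pos [55.81 26.89  2.31] yaw 8.87 F [ 0.25 -5.17  0.33] T [-1.064 -0.177  0.024] w -0.0001
```

Call:
step_arm([
  {"x": -0.02,"y": 0.34,"z": 0.03,"twist": 0,"jaw": 0},
  {"x": -0.02,"y": 0.34,"z": 0.03,"twist": 0,"jaw": 0},
  {"x": -0.02,"y": 0.34,"z": 0.03,"twist": 0,"jaw": 0},
])

```text
clock: 14.9
eef_pos: [0.5582, 0.2689, 0.0233]
tool_rot: [-0.065, 0.708, 0.043, 0.702]
ft_force: [0.5, -8.8, 2.5]
grip_width: 0.0001
```

Run:
```python
from h import *
st()
```

```text
t 14.90 pos [55.82 26.89  2.33] yaw 8.74 F [ 0.54 -8.82  2.51] T [-1.798 -0.181  0.038] w 0.0001
```

Call:
step_arm([
  {"x": -0.02,"y": 0.36,"z": 0.02,"twist": 0,"jaw": 0},
  {"x": -0.02,"y": 0.36,"z": 0.02,"twist": 0,"jaw": 0},
  {"x": -0.02,"y": 0.36,"z": 0.02,"twist": 0,"jaw": 0},
  {"x": -0.02,"y": 0.36,"z": 0.02,"twist": 0,"jaw": 0},
  {"x": -0.02,"y": 0.36,"z": 0.02,"twist": 0,"jaw": 0},
  {"x": -0.02,"y": 0.36,"z": 0.02,"twist": 0,"jaw": 0},
  {"x": -0.02,"y": 0.36,"z": 0.02,"twist": 0,"jaw": 0},
  {"x": -0.02,"y": 0.36,"z": 0.02,"twist": 0,"jaw": 0},
])

```text
clock: 15.57
eef_pos: [0.5582, 0.2688, 0.0234]
tool_rot: [-0.066, 0.708, 0.04, 0.702]
ft_force: [1.1, -10.0, 2.1]
grip_width: 0.0004
```

Run:
```python
from h import *
st(); print(Rt.from_quat(bot.get_obs()['tool_rot']).as_matrix().round(4)); wsnap('w14')
```

```text
t 15.57 pos [55.82 26.88  2.34] yaw 8.59 F [ 1.14 -9.98  2.13] T [-1.919 -0.147  0.024] w 0.0004
[[-0.0069 -0.1496  0.9887]
 [-0.0382  0.9881  0.1493]
 [-0.9992 -0.0368 -0.0125]]
```

View pics/w14.png

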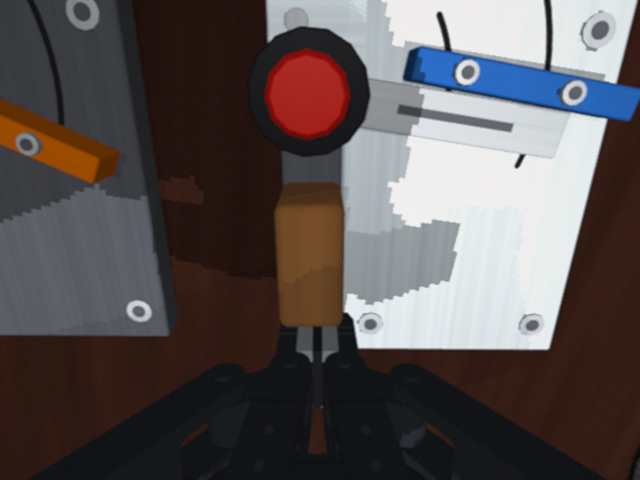

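The gauge is pressed home at 10 N for 0.67 s. The stock is along the edge and the blade along the cheek. Next I'll locate the button.

Run:
```python
from h import *
np.set_printoptions(precision=4,suppress=True)
p,d,H,S,V=masks('w14'); o=bot.get_obs()
mr,cr=big(((H<5)|(H>174))&(S>150)&(V>100),(250,30,380,160))
w=wray('w14',cr,z=.048)[0];print(cr,w,wray('w14',cr,depth=d[int(cr[1]),int(cr[0])])[0],w-o['eef_pos'])
```

```text
[306.9561  93.5829] [0.5425 0.3539 0.048 ] [0.5425 0.3539 0.048 ] [-0.0158  0.0851  0.0246]
```

Call:
step_arm([
  {"x": 0.05,"y": -0.4,"z": 0,"twist": 0,"jaw": 0},
  {"x": 0.1,"y": -0.8,"z": 1,"twist": 0,"jaw": 0},
  {"x": 0.1,"y": -0.8,"z": 3.5,"twist": 0,"jaw": 0},
  {"x": 0.1,"y": -0.8,"z": 6,"twist": 0,"jaw": 0},
  {"x": -0.3,"y": 1.8,"z": 6,"twist": 0,"jaw": 0},
  {"x": -0.8,"y": 4.5,"z": 6,"twist": 0,"jaw": 0},
  {"x": -1.3,"y": 7.2,"z": 6,"twist": 0,"jaw": 0},
  {"x": -1.6,"y": 8.5,"z": 5.5,"twist": 0,"jaw": 0},
  {"x": -1.6,"y": 8.5,"z": 4.5,"twist": 0,"jaw": 0},
  {"x": -1.6,"y": 8.5,"z": 4.5,"twist": 0,"jaw": 0},
])

```text
clock: 16.45
eef_pos: [0.5406, 0.3534, 0.066]
tool_rot: [-0.068, 0.709, 0.04, 0.7]
ft_force: [-0.5, -0.0, -0.2]
grip_width: 0.0001
```

Run:
```python
from h import *
st(); wsnap('w15')
```

```text
t 16.45 pos [54.06 35.34  6.6 ] yaw 8.68 F [-0.52 -0.04 -0.22] T [-0.03   0.026  0.028] w 0.0001
```

View pics/w15.png

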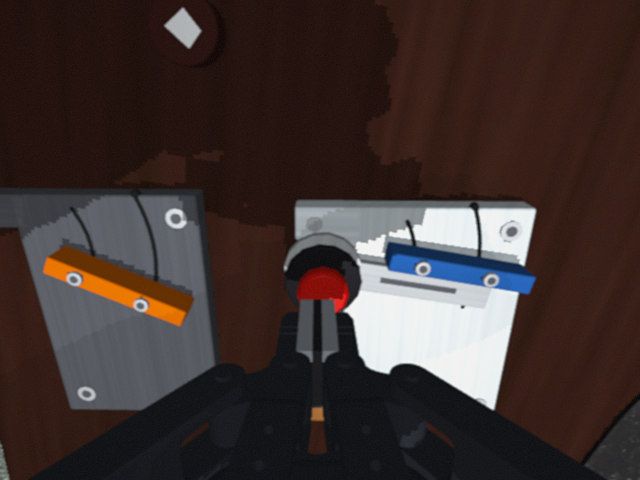

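Fingertips are over the button (its centre ≈(323,290), fingers at 318). I'll shift 2 mm right and descend.

Call:
step_arm([
  {"x": 0.2,"y": 0.05,"z": -0.6,"twist": 0,"jaw": 0},
  {"x": 0.2,"y": 0.05,"z": -1.2,"twist": 0,"jaw": 0},
  {"x": 0.2,"y": 0.05,"z": -1.4,"twist": 0,"jaw": 0},
  {"x": 0.2,"y": 0.05,"z": -1.4,"twist": 0,"jaw": 0},
])

```text
clock: 16.83
eef_pos: [0.5426, 0.3516, 0.0512]
tool_rot: [-0.067, 0.71, 0.038, 0.7]
ft_force: [-0.2, -0.7, -0.1]
grip_width: -0.0002
```

Run:
```python
from h import *
st()
```

```text
t 16.83 pos [54.26 35.16  5.12] yaw 8.51 F [-0.18 -0.74 -0.09] T [0.031 0.056 0.025] w -0.0002
```

Call:
step_arm([
  {"x": 0,"y": 0.15,"z": -0.2,"twist": 0,"jaw": 0},
  {"x": 0,"y": 0.15,"z": -0.3,"twist": 0,"jaw": 0},
  {"x": 0,"y": 0.15,"z": -0.3,"twist": 0,"jaw": 0},
])

```text
clock: 17.08
eef_pos: [0.5428, 0.3529, 0.0485]
tool_rot: [-0.067, 0.71, 0.038, 0.7]
ft_force: [-0.4, 0.3, -0.1]
grip_width: -0.0005
```

Run:
```python
from h import *
st()
```

```text
t 17.08 pos [54.28 35.29  4.85] yaw 8.50 F [-0.44  0.34 -0.07] T [0.039 0.005 0.024] w -0.0005
```

Call:
step_arm([
  {"x": 0,"y": 0,"z": -0.15,"twist": 0,"jaw": 0},
  {"x": 0,"y": 0,"z": -0.15,"twist": 0,"jaw": 0},
])

```text
clock: 17.25
eef_pos: [0.543, 0.3531, 0.0476]
tool_rot: [-0.067, 0.71, 0.038, 0.7]
ft_force: [-0.1, -0.7, 3.2]
grip_width: -0.0004
```

Call:
step_arm([
  {"x": 0,"y": 0,"z": -0.15,"twist": 0,"jaw": 0},
  {"x": 0,"y": 0,"z": -0.15,"twist": 0,"jaw": 0},
])

```text
clock: 17.42
eef_pos: [0.543, 0.3531, 0.0466]
tool_rot: [-0.067, 0.71, 0.038, 0.7]
ft_force: [-0.9, -1.2, 4.2]
grip_width: 0.0001
```

Run:
```python
from h import *
st()
```

```text
t 17.42 pos [54.3  35.31  4.66] yaw 8.51 F [-0.94 -1.18  4.23] T [-0.243  0.24  -0.005] w 0.0001
```

Call:
step_arm([
  {"x": 0,"y": 0,"z": -0.17,"twist": 0,"jaw": 0},
  {"x": 0,"y": 0,"z": -0.17,"twist": 0,"jaw": 0},
])

```text
clock: 17.58
eef_pos: [0.543, 0.3531, 0.0452]
tool_rot: [-0.067, 0.71, 0.038, 0.7]
ft_force: [-1.2, -1.2, 4.4]
grip_width: -0.0002
```

Call:
step_arm([
  {"x": 0,"y": 0,"z": -0.2,"twist": 0,"jaw": 0},
  {"x": 0,"y": 0,"z": -0.2,"twist": 0,"jaw": 0},
])

```text
clock: 17.75
eef_pos: [0.5432, 0.3531, 0.0439]
tool_rot: [-0.067, 0.71, 0.038, 0.7]
ft_force: [-1.3, -1.4, 6.2]
grip_width: 0.0
```

Run:
```python
from h import *
st()
```

```text
t 17.75 pos [54.32 35.31  4.39] yaw 8.51 F [-1.33 -1.4   6.22] T [-0.31   0.336  0.01 ] w 0.0000
```

Call:
step_arm([
  {"x": 0,"y": 0,"z": -0.2,"twist": 0,"jaw": 0},
  {"x": 0,"y": 0,"z": -0.2,"twist": 0,"jaw": 0},
])

```text
clock: 17.92
eef_pos: [0.5435, 0.3533, 0.0437]
tool_rot: [-0.067, 0.709, 0.038, 0.701]
ft_force: [-2.8, -3.1, 11.2]
grip_width: -0.0001
```

Run:
```python
from h import *
st()
```

```text
t 17.92 pos [54.35 35.33  4.37] yaw 8.52 F [-2.82 -3.14 11.22] T [-0.531  0.679  0.004] w -0.0001
```

Call:
step_arm([
  {"x": -0.02,"y": -0.02,"z": -0.27,"twist": 0,"jaw": 0},
  {"x": -0.02,"y": -0.02,"z": -0.27,"twist": 0,"jaw": 0},
  {"x": -0.02,"y": -0.02,"z": -0.27,"twist": 0,"jaw": 0},
])

```text
clock: 18.17
eef_pos: [0.5437, 0.3533, 0.0437]
tool_rot: [-0.066, 0.708, 0.039, 0.702]
ft_force: [-4.1, -2.6, 15.1]
grip_width: -0.0003
```

Run:
```python
from h import *
st()
```

```text
t 18.17 pos [54.37 35.33  4.37] yaw 8.52 F [-4.05 -2.64 15.11] T [-0.721  0.927 -0.005] w -0.0003
```

The button has bottomed (15 N, no more travel). I'll rise and check.

Call:
step_arm([
  {"x": 0,"y": 0,"z": 0.5,"twist": 0,"jaw": 0},
  {"x": 0,"y": 0,"z": 3,"twist": 0,"jaw": 0},
  {"x": 0.2,"y": -2,"z": 5,"twist": 0,"jaw": 2},
  {"x": 0.5,"y": -4,"z": 6,"twist": 0,"jaw": 5},
  {"x": 0.7,"y": -5,"z": 6,"twist": 0,"jaw": 6},
  {"x": 0.7,"y": -5,"z": 6,"twist": 0,"jaw": 6},
])

```text
clock: 18.67
eef_pos: [0.5514, 0.3016, 0.1037]
tool_rot: [-0.065, 0.708, 0.038, 0.702]
ft_force: [0.0, 0.2, -1.1]
grip_width: 0.0483
```

Run:
```python
from h import *
np.set_printoptions(precision=4,suppress=True)
st(); wsnap('w16')
p,d,H,S,V=masks('w16'); o=bot.get_obs()
mr,cr=big(((H<5)|(H>174))&(S>150)&(V>100),(200,60,450,330))
mg,cg=big((H>5)&(H<22)&(S>110)&(V>50),(240,150,400,420))
print(cr,'red depth pt',wray('w16',cr,depth=np.median(d[mr>0]))[0],wray('w16',cr,z=.044)[0])
print(cg,wray('w16',cg,depth=d[int(cg[1]),int(cg[0])])[0])
```

```text
t 18.67 pos [55.14 30.16 10.37] yaw 8.36 F [ 0.01  0.22 -1.05] T [0.014 0.031 0.057] w 0.0483
[316.4794 159.957 ] red depth pt [0.5424 0.3539 0.0443] [0.5424 0.3539 0.044 ]
[310.1526 316.1402] [0.5546 0.2355 0.0008]
```

View pics/w16.png

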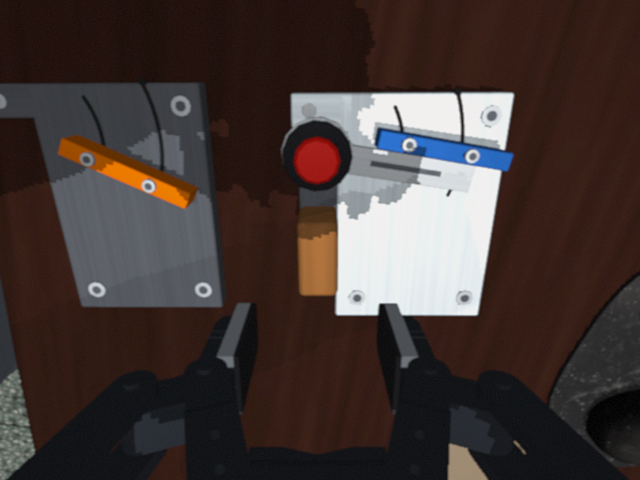

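The button is at z≈0.044 (4 mm down) and the gauge has not shifted (pivot (0.5424, 0.3539)). I'll grasp it again.

Call:
step_arm([
  {"x": -0.1,"y": 0,"z": -2,"twist": 0.4,"jaw": 5},
  {"x": -0.1,"y": 0,"z": -5,"twist": 0.4,"jaw": 5},
  {"x": -0.1,"y": 0,"z": -7.5,"twist": 0.4,"jaw": 5},
  {"x": -0.1,"y": 0,"z": -8,"twist": 0.4,"jaw": 5},
  {"x": -0.1,"y": 0,"z": -8,"twist": 0.4,"jaw": 5},
])

```text
clock: 19.13
eef_pos: [0.5466, 0.3019, 0.0188]
tool_rot: [-0.07, 0.711, 0.04, 0.698]
ft_force: [-0.4, 0.6, 0.6]
grip_width: 0.05
```

Run:
```python
from h import *
st(); wsnap('w17')
```

```text
t 19.13 pos [54.66 30.19  1.88] yaw 8.86 F [-0.43  0.59  0.62] T [0.042 0.052 0.031] w 0.0500
```

View pics/w17.png

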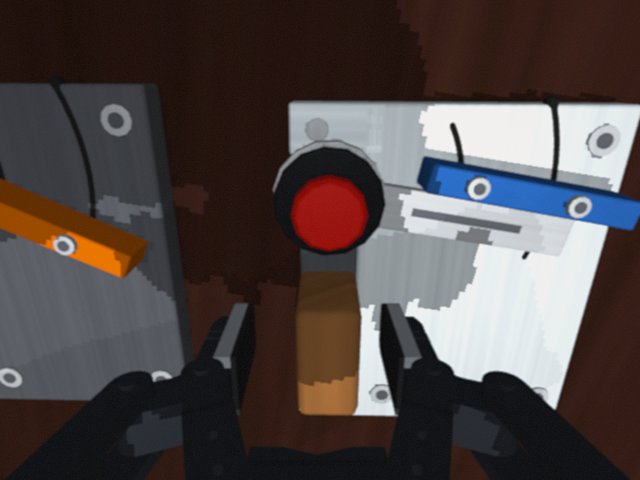

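The fingers sit 4 mm left of the grip's centre (317 vs 328), so I'll centre them before closing.

Call:
step_arm([
  {"x": 0.4,"y": 0,"z": 0.4,"twist": 0,"jaw": 5},
  {"x": 0.4,"y": 0,"z": 0.4,"twist": 0,"jaw": 5},
  {"x": 0.4,"y": 0,"z": 0.4,"twist": 0,"jaw": 5},
])

```text
clock: 19.43
eef_pos: [0.554, 0.3037, 0.0272]
tool_rot: [-0.068, 0.708, 0.041, 0.701]
ft_force: [0.8, -0.1, -0.7]
grip_width: 0.0502
```

Run:
```python
from h import *
st(); print(Rt.from_quat(bot.get_obs()['tool_rot']).as_matrix().round(4))
```

```text
t 19.43 pos [55.4  30.37  2.72] yaw 8.86 F [ 0.82 -0.15 -0.73] T [ 0.031  0.021 -0.016] w 0.0502
[[-0.0072 -0.1544  0.988 ]
 [-0.0391  0.9873  0.154 ]
 [-0.9992 -0.0375 -0.0131]]
```

Call:
step_arm([
  {"x": -0.3,"y": 0,"z": -0.35,"twist": 0,"jaw": 5},
  {"x": -0.3,"y": 0,"z": -0.35,"twist": 0,"jaw": 5},
  {"x": -0.3,"y": 0,"z": -0.35,"twist": 0,"jaw": 5},
  {"x": -0.3,"y": 0,"z": -0.35,"twist": 0,"jaw": 5},
])

```text
clock: 19.77
eef_pos: [0.5509, 0.3036, 0.024]
tool_rot: [-0.068, 0.708, 0.041, 0.701]
ft_force: [-0.2, 0.6, 1.1]
grip_width: 0.0502
```

Run:
```python
from h import *
st(); wsnap('w18')
p,d,H,S,V=masks('w18')
mg,cg=big((H>5)&(H<22)&(S>110)&(V>50),(270,250,370,380));r=[np.where(mg[v])[0] for v in (300,330,350)];print([(x.min(),x.max()) for x in r])
```

```text
t 19.77 pos [55.09 30.36  2.4 ] yaw 8.86 F [-0.21  0.61  1.06] T [ 0.06  -0.034  0.004] w 0.0502
[(np.int64(270), np.int64(344)), (np.int64(270), np.int64(344)), (np.int64(284), np.int64(344))]
```

Call:
step_arm([
  {"x": -0.08,"y": 0,"z": -0.05,"twist": 0,"jaw": 4},
  {"x": -0.08,"y": 0,"z": -0.05,"twist": 0,"jaw": 3},
  {"x": -0.08,"y": 0,"z": -0.05,"twist": 0,"jaw": 1},
  {"x": -0.08,"y": 0,"z": -0.05,"twist": 0,"jaw": 1},
  {"x": -0.08,"y": 0,"z": -0.05,"twist": 0,"jaw": 1},
])

```text
clock: 20.23
eef_pos: [0.5506, 0.3036, 0.0236]
tool_rot: [-0.068, 0.708, 0.041, 0.702]
ft_force: [0.8, 0.0, 0.8]
grip_width: 0.021
```

Run:
```python
from h import *
st()
```

```text
t 20.23 pos [55.06 30.36  2.36] yaw 8.85 F [0.79 0.02 0.82] T [ 0.008 -0.306  0.024] w 0.0210
```

Call:
step_arm([
  {"x": 0.05,"y": -0.5,"z": 0.05,"twist": 0,"jaw": 1},
  {"x": 0.12,"y": -1,"z": 0.05,"twist": 0,"jaw": 1},
  {"x": 0.2,"y": -1.5,"z": 0.1,"twist": 0,"jaw": 1},
  {"x": 0.27,"y": -2.0,"z": 0.5,"twist": 0,"jaw": 1},
  {"x": 0.3,"y": -2.5,"z": 1.5,"twist": 0,"jaw": 1},
  {"x": 0.3,"y": -2.5,"z": 3.5,"twist": 0,"jaw": 1},
  {"x": 0.3,"y": -2.5,"z": 6.5,"twist": 0,"jaw": 1},
  {"x": 0.3,"y": -2.5,"z": 6.5,"twist": 0,"jaw": 1},
])

```text
clock: 20.9
eef_pos: [0.557, 0.2794, 0.095]
tool_rot: [-0.067, 0.705, 0.042, 0.705]
ft_force: [2.1, 0.5, -3.6]
grip_width: 0.0209
```

Run:
```python
from h import *
st(); wsnap('w19')
```

```text
t 20.90 pos [55.7  27.94  9.5 ] yaw 8.79 F [ 2.15  0.53 -3.61] T [ 0.103 -0.233 -0.036] w 0.0209
```

View pics/w19.png

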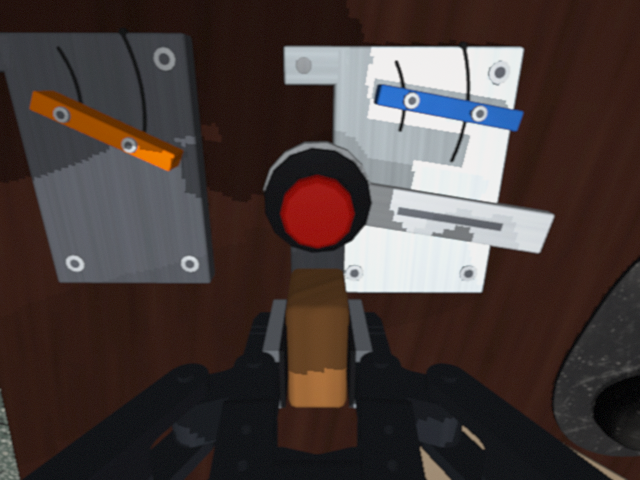

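The gauge is clear of the pale plate and the blade keeps the blue cheek's slope. I'll carry it to the dark plate.

Call:
step_arm([
  {"x": -2,"y": -0.2,"z": 0,"twist": 0,"jaw": 1},
  {"x": -4.5,"y": -0.6,"z": 0,"twist": 0,"jaw": 1},
  {"x": -7.5,"y": -1.4,"z": 0,"twist": 0,"jaw": 1},
  {"x": -10.5,"y": -2.4,"z": 0,"twist": 0,"jaw": 1},
  {"x": -13.5,"y": -3.5,"z": 0,"twist": 0,"jaw": 1},
  {"x": -16,"y": -4.3,"z": 0,"twist": 0,"jaw": 1},
  {"x": -17.4,"y": -4.7,"z": 0,"twist": 0,"jaw": 1},
  {"x": -17.4,"y": -4.7,"z": 0,"twist": 0,"jaw": 1},
  {"x": -17.4,"y": -4.7,"z": 0,"twist": 0,"jaw": 1},
])

```text
clock: 21.7
eef_pos: [0.3813, 0.2315, 0.092]
tool_rot: [-0.067, 0.706, 0.042, 0.704]
ft_force: [1.1, -0.2, -6.2]
grip_width: 0.0209
```

Run:
```python
from h import *
st(); print(Rt.from_quat(bot.get_obs()['tool_rot']).as_matrix().round(4)); wsnap('w20')
```

```text
t 21.70 pos [38.13 23.15  9.2 ] yaw 8.82 F [ 1.06 -0.17 -6.25] T [ 0.019 -0.102 -0.05 ] w 0.0209
[[ 3.000e-04 -1.535e-01  9.882e-01]
 [-3.640e-02  9.875e-01  1.534e-01]
 [-9.993e-01 -3.600e-02 -5.300e-03]]
```

View pics/w20.png

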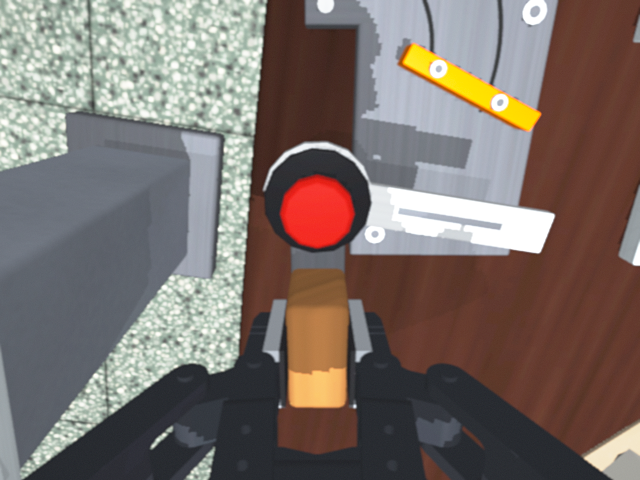

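The gauge is above the dark plate's front edge (corner (352,253)), and the blade is clear of the orange cheek. I'll check the edge before lowering.

Run:
```python
from h import *
np.set_printoptions(precision=4,suppress=True)
p,d=load('w20');g=cv2.GaussianBlur(p,(3,3),0).mean(2);P=[]
for v in list(range(40,150,15))+[240,248]:
    r=np.diff(g[v,335:380]);k=np.argmax(r);P.append((335.5+k,v))
w=wray('w20',P,z=.014);print(np.c_[P,w[:,:2]])
o=bot.get_obs();a=np.radians(8.8);ex=np.array([np.cos(a),np.sin(a)]);ey=np.array([-ex[1],ex[0]])
piv=o['eef_pos'][:2]+[-.0082,.0503];print('piv',piv,'gap to side mm',[((q[:2]-piv)@ex-.011)*1e3 for q in w], 'y of pivot vs O',(piv-[.3857,.3351])@ey)
```

```text
[[377.5     40.       0.3934   0.3437]
 [356.5     55.       0.3844   0.3354]
 [372.5     70.       0.3937   0.3299]
 [373.5     85.       0.3956   0.323 ]
 [375.5    100.       0.3982   0.316 ]
 [361.5    115.       0.3924   0.3076]
 [354.5    130.       0.3902   0.2995]
 [353.5    145.       0.3911   0.2917]
 [352.5    240.       0.4008   0.2373]
 [350.5    248.       0.4006   0.232 ]]
piv [0.3745 0.2825] gap to side mm [np.float64(17.028944519823057), np.float64(6.901426675817536), np.float64(15.254425834640164), np.float64(16.12777509481385), np.float64(17.543012761614527), np.float64(10.576052995604417), np.float64(7.155761270404744), np.float64(6.8864092294670005), np.float64(8.147900614468709), np.float64(7.124018469366083)] y of pivot vs O -0.05030853875040639
```

Call:
step_arm([
  {"x": 0,"y": 0,"z": -2.5,"twist": 0,"jaw": 1},
  {"x": 0,"y": 0,"z": -4.5,"twist": 0,"jaw": 1},
  {"x": 0,"y": 0,"z": -5.8,"twist": 0,"jaw": 1},
  {"x": 0,"y": 0,"z": -6.1,"twist": 0,"jaw": 1},
  {"x": 0,"y": 0,"z": -6.1,"twist": 0,"jaw": 1},
  {"x": 0,"y": 0,"z": -6.1,"twist": 0,"jaw": 1},
])

```text
clock: 22.25
eef_pos: [0.3837, 0.2326, 0.0317]
tool_rot: [-0.067, 0.705, 0.042, 0.705]
ft_force: [0.0, 1.0, -5.9]
grip_width: 0.0212
```

Run:
```python
from h import *
st()
```

```text
t 22.25 pos [38.37 23.26  3.17] yaw 8.78 F [ 0.01  0.99 -5.88] T [-0.011 -0.098 -0.005] w 0.0212
```

Call:
step_arm([
  {"x": 0,"y": 0,"z": -0.5,"twist": 0,"jaw": 1},
  {"x": 0,"y": 0,"z": -0.5,"twist": 0,"jaw": 1},
  {"x": 0,"y": 0,"z": -0.5,"twist": 0,"jaw": 1},
])

```text
clock: 22.5
eef_pos: [0.3841, 0.2328, 0.0271]
tool_rot: [-0.066, 0.705, 0.042, 0.705]
ft_force: [0.3, -0.8, -5.0]
grip_width: 0.0209
```

Call:
step_arm([
  {"x": 0,"y": 0,"z": -0.2,"twist": 0,"jaw": 1},
  {"x": 0,"y": 0,"z": -0.2,"twist": 0,"jaw": 1},
  {"x": 0,"y": 0,"z": -0.2,"twist": 0,"jaw": 1},
])

```text
clock: 22.75
eef_pos: [0.3842, 0.2329, 0.0252]
tool_rot: [-0.066, 0.705, 0.042, 0.705]
ft_force: [-1.3, 0.0, -4.9]
grip_width: 0.021
```

Run:
```python
from h import *
st()
```

```text
t 22.75 pos [38.42 23.29  2.52] yaw 8.78 F [-1.28  0.02 -4.89] T [-0.052 -0.016 -0.005] w 0.0210
```

Call:
step_arm([
  {"x": 0,"y": 0,"z": -0.15,"twist": 0,"jaw": 1},
  {"x": 0,"y": 0,"z": -0.15,"twist": 0,"jaw": 1},
  {"x": 0,"y": 0,"z": -0.15,"twist": 0,"jaw": 1},
])

```text
clock: 23.0
eef_pos: [0.3841, 0.2328, 0.0237]
tool_rot: [-0.066, 0.705, 0.042, 0.705]
ft_force: [-0.4, -1.1, -5.1]
grip_width: 0.0211
```

Run:
```python
from h import *
st()
```

```text
t 23.00 pos [38.41 23.28  2.37] yaw 8.79 F [-0.43 -1.08 -5.11] T [-0.077  0.035 -0.028] w 0.0211
```

Call:
step_arm([
  {"x": 0.15,"y": 0.02,"z": -0.08,"twist": 0,"jaw": 1},
  {"x": 0.3,"y": 0.05,"z": -0.08,"twist": 0,"jaw": 1},
  {"x": 0.3,"y": 0.05,"z": -0.08,"twist": 0,"jaw": 1},
])

```text
clock: 23.25
eef_pos: [0.3845, 0.2329, 0.0235]
tool_rot: [-0.067, 0.706, 0.042, 0.703]
ft_force: [-7.7, -0.2, 7.7]
grip_width: 0.0209
```

Run:
```python
from h import *
st(); wsnap('w21')
i=cv2.imread('pics/w21.png')[60:420,200:620];cv2.imwrite('pics/w21c.png',cv2.resize(i,None,fx=1.6,fy=1.6))
```

```text
t 23.25 pos [38.45 23.29  2.35] yaw 8.81 F [-7.71 -0.24  7.66] T [-0.392  1.922 -0.138] w 0.0209
```

View pics/w21c.png

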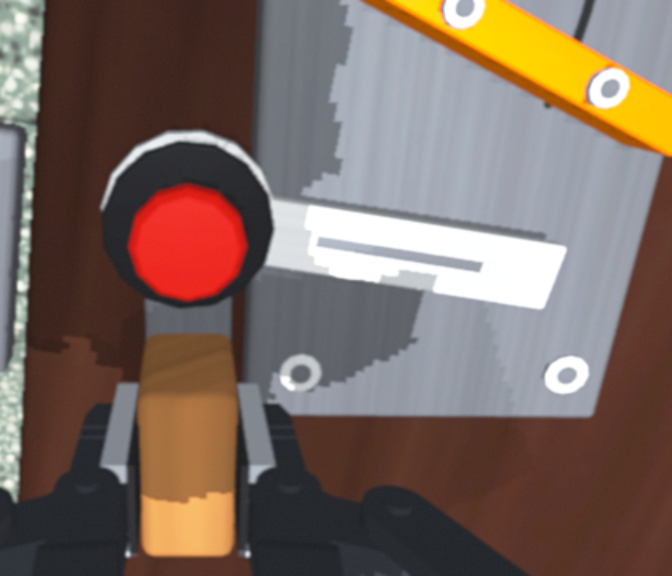

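Too much weight is on the desk (Fz +7.7) and the stock is sticking with about 4 mm still to the edge. I'll ease off in z.

Call:
step_arm([
  {"x": 0,"y": 0,"z": 0.12,"twist": 0,"jaw": 1},
  {"x": 0.1,"y": 0.02,"z": 0.12,"twist": 0,"jaw": 1},
  {"x": 0.2,"y": 0.03,"z": 0.12,"twist": 0,"jaw": 1},
  {"x": 0.2,"y": 0.03,"z": 0.12,"twist": 0,"jaw": 1},
])

```text
clock: 23.63
eef_pos: [0.3873, 0.2335, 0.0246]
tool_rot: [-0.066, 0.706, 0.042, 0.704]
ft_force: [0.5, 0.2, -6.2]
grip_width: 0.0207
```

Run:
```python
from h import *
st()
```

```text
t 23.63 pos [38.73 23.35  2.46] yaw 8.81 F [ 0.53  0.16 -6.16] T [-0.035 -0.065  0.029] w 0.0207
```

Call:
step_arm([
  {"x": 0.1,"y": 0.02,"z": -0.03,"twist": 0,"jaw": 1},
  {"x": 0.2,"y": 0.03,"z": -0.03,"twist": 0,"jaw": 1},
  {"x": 0.2,"y": 0.03,"z": -0.03,"twist": 0,"jaw": 1},
])

```text
clock: 23.88
eef_pos: [0.389, 0.2337, 0.0241]
tool_rot: [-0.066, 0.706, 0.042, 0.703]
ft_force: [-0.7, 0.0, -4.3]
grip_width: 0.0206
```

Run:
```python
from h import *
st()
```

```text
t 23.88 pos [38.9  23.37  2.41] yaw 8.80 F [-0.72  0.01 -4.3 ] T [-0.003  0.328 -0.028] w 0.0206
```

Call:
step_arm([
  {"x": 0.15,"y": 0.02,"z": 0,"twist": 0,"jaw": 1},
  {"x": 0.15,"y": 0.02,"z": 0,"twist": 0,"jaw": 1},
  {"x": 0.15,"y": 0.02,"z": 0,"twist": 0,"jaw": 1},
])

```text
clock: 24.13
eef_pos: [0.3891, 0.2335, 0.0236]
tool_rot: [-0.067, 0.707, 0.042, 0.702]
ft_force: [-5.6, 0.0, -3.8]
grip_width: 0.0208
```

Run:
```python
from h import *
st()
```

```text
t 24.13 pos [38.91 23.35  2.36] yaw 8.82 F [-5.56  0.04 -3.8 ] T [ 0.007  1.152 -0.09 ] w 0.0208
```

The stock touches the edge (5.6 N). Sliding left now.

Call:
step_arm([
  {"x": -0.08,"y": 0.4,"z": 0.03,"twist": 0,"jaw": 1},
  {"x": -0.15,"y": 0.8,"z": 0.03,"twist": 0,"jaw": 1},
  {"x": -0.2,"y": 1.2,"z": 0.03,"twist": 0,"jaw": 1},
  {"x": -0.26,"y": 1.6,"z": 0.03,"twist": 0,"jaw": 1},
  {"x": -0.32,"y": 2.0,"z": 0.03,"twist": 0,"jaw": 1},
  {"x": -0.32,"y": 2.0,"z": 0.03,"twist": 0,"jaw": 1},
])

```text
clock: 24.63
eef_pos: [0.3858, 0.2546, 0.0239]
tool_rot: [-0.067, 0.707, 0.043, 0.702]
ft_force: [-2.8, 0.4, -5.0]
grip_width: 0.0208
```

Run:
```python
from h import *
st()
```

```text
t 24.63 pos [38.58 25.46  2.39] yaw 8.87 F [-2.79  0.42 -4.98] T [ 0.033  0.581 -0.077] w 0.0208
```

Call:
step_arm([
  {"x": -0.05,"y": 0.3,"z": -0.02,"twist": 0,"jaw": 1},
  {"x": -0.1,"y": 0.6,"z": -0.02,"twist": 0,"jaw": 1},
  {"x": -0.14,"y": 0.9,"z": -0.02,"twist": 0,"jaw": 1},
  {"x": -0.19,"y": 1.2,"z": -0.02,"twist": 0,"jaw": 1},
  {"x": -0.23,"y": 1.5,"z": -0.02,"twist": 0,"jaw": 1},
  {"x": -0.23,"y": 1.5,"z": -0.02,"twist": 0,"jaw": 1},
])

```text
clock: 25.13
eef_pos: [0.3834, 0.2703, 0.0237]
tool_rot: [-0.067, 0.707, 0.043, 0.702]
ft_force: [-2.3, -0.9, -5.7]
grip_width: 0.0207
```

Run:
```python
from h import *
st();wsnap('w22')
```

```text
t 25.13 pos [38.34 27.03  2.37] yaw 8.91 F [-2.29 -0.87 -5.7 ] T [-0.195  0.476 -0.159] w 0.0207
```

View pics/w22.png

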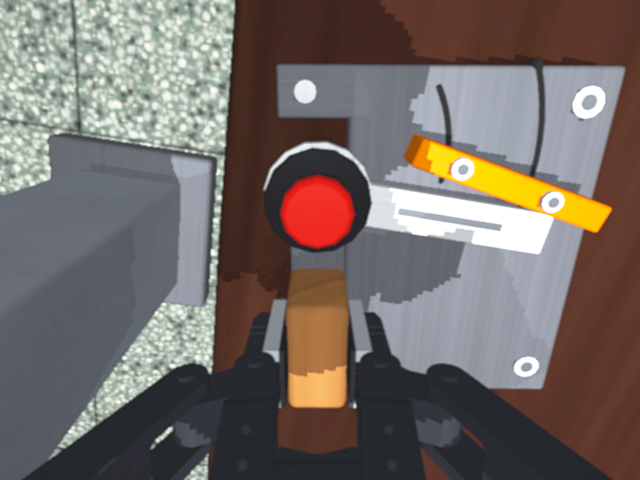

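The locked blade's tip is now pushing the orange cheek round. The lug face is at y≈117. Continuing.

Call:
step_arm([
  {"x": -0.05,"y": 0.3,"z": -0.03,"twist": 0,"jaw": 1},
  {"x": -0.1,"y": 0.6,"z": -0.03,"twist": 0,"jaw": 1},
  {"x": -0.13,"y": 0.8,"z": -0.03,"twist": 0,"jaw": 1},
  {"x": -0.13,"y": 0.8,"z": -0.03,"twist": 0,"jaw": 1},
])

```text
clock: 25.52
eef_pos: [0.3821, 0.2786, 0.0236]
tool_rot: [-0.067, 0.707, 0.044, 0.702]
ft_force: [-0.9, -2.5, -2.6]
grip_width: 0.0209
```

Run:
```python
from h import *
st()
```

```text
t 25.52 pos [38.21 27.86  2.36] yaw 8.92 F [-0.9  -2.54 -2.63] T [-0.692  0.36  -0.149] w 0.0209
```

Call:
step_arm([
  {"x": 0,"y": 0.15,"z": 0.02,"twist": 0,"jaw": 1},
  {"x": -0.02,"y": 0.3,"z": 0.02,"twist": 0,"jaw": 1},
  {"x": -0.02,"y": 0.3,"z": 0.02,"twist": 0,"jaw": 1},
])

```text
clock: 25.77
eef_pos: [0.3816, 0.282, 0.0236]
tool_rot: [-0.066, 0.708, 0.044, 0.702]
ft_force: [-1.9, -1.4, -5.2]
grip_width: 0.0212
```

Run:
```python
from h import *
st()
```

```text
t 25.77 pos [38.16 28.2   2.36] yaw 8.94 F [-1.89 -1.37 -5.24] T [-0.388  0.507 -0.198] w 0.0212
```

Call:
step_arm([
  {"x": -0.01,"y": 0.12,"z": 0,"twist": 0,"jaw": 1},
  {"x": -0.01,"y": 0.12,"z": 0,"twist": 0,"jaw": 1},
])

```text
clock: 25.93
eef_pos: [0.3815, 0.2833, 0.0236]
tool_rot: [-0.067, 0.708, 0.044, 0.702]
ft_force: [-2.3, -2.0, -4.8]
grip_width: 0.0209
```

Call:
step_arm([
  {"x": -0.01,"y": 0.12,"z": 0,"twist": 0,"jaw": 1},
  {"x": -0.01,"y": 0.12,"z": 0,"twist": 0,"jaw": 1},
])

```text
clock: 26.1
eef_pos: [0.3813, 0.2839, 0.0236]
tool_rot: [-0.067, 0.708, 0.043, 0.702]
ft_force: [-2.2, -4.2, -4.2]
grip_width: 0.0205
```

Run:
```python
from h import *
st()
```

```text
t 26.10 pos [38.13 28.39  2.36] yaw 8.94 F [-2.22 -4.24 -4.2 ] T [-1.057  0.288 -0.11 ] w 0.0205
```

Call:
step_arm([
  {"x": -0.01,"y": 0.13,"z": 0,"twist": 0,"jaw": 1},
  {"x": -0.01,"y": 0.13,"z": 0,"twist": 0,"jaw": 1},
  {"x": -0.01,"y": 0.13,"z": 0,"twist": 0,"jaw": 1},
])

```text
clock: 26.35
eef_pos: [0.3813, 0.2839, 0.0236]
tool_rot: [-0.068, 0.708, 0.042, 0.702]
ft_force: [-0.7, -6.7, -2.8]
grip_width: 0.0205
```

Run:
```python
from h import *
st();wsnap('w23')
```

```text
t 26.35 pos [38.13 28.39  2.36] yaw 8.90 F [-0.69 -6.72 -2.78] T [-1.384  0.18  -0.046] w 0.0205
```

View pics/w23.png

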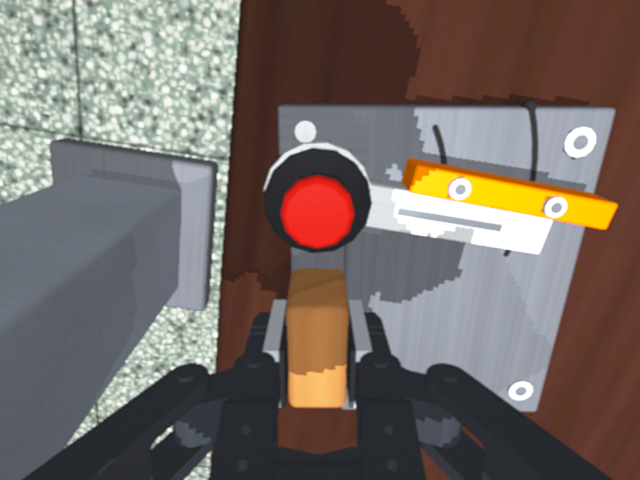

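It's home: the position is stalled at y=28.39 and the orange cheek lies along the blade. I'll hold about 8–9 N, with a slight bias onto the edge.

Call:
step_arm([
  {"x": 0.03,"y": 0.2,"z": 0.02,"twist": 0,"jaw": 1},
  {"x": 0.03,"y": 0.2,"z": 0.02,"twist": 0,"jaw": 1},
  {"x": 0.03,"y": 0.2,"z": 0.02,"twist": 0,"jaw": 1},
  {"x": 0.03,"y": 0.2,"z": 0.02,"twist": 0,"jaw": 1},
])

```text
clock: 26.73
eef_pos: [0.3814, 0.284, 0.0237]
tool_rot: [-0.069, 0.708, 0.041, 0.702]
ft_force: [-2.0, -8.8, -1.1]
grip_width: 0.0208
```

Run:
```python
from h import *
st()
```

```text
t 26.73 pos [38.14 28.4   2.37] yaw 8.85 F [-1.99 -8.8  -1.06] T [-1.733  0.336 -0.034] w 0.0208
```

Call:
step_arm([
  {"x": 0.03,"y": 0.23,"z": 0,"twist": 0,"jaw": 1},
  {"x": 0.03,"y": 0.23,"z": 0,"twist": 0,"jaw": 1},
  {"x": 0.03,"y": 0.23,"z": 0,"twist": 0,"jaw": 1},
  {"x": 0.03,"y": 0.23,"z": 0,"twist": 0,"jaw": 1},
  {"x": 0.03,"y": 0.23,"z": 0,"twist": 0,"jaw": 1},
  {"x": 0.03,"y": 0.23,"z": 0,"twist": 0,"jaw": 1},
  {"x": 0.03,"y": 0.23,"z": 0,"twist": 0,"jaw": 1},
  {"x": 0.03,"y": 0.23,"z": 0,"twist": 0,"jaw": 1},
])

```text
clock: 27.4
eef_pos: [0.3814, 0.2841, 0.0238]
tool_rot: [-0.07, 0.708, 0.039, 0.702]
ft_force: [-1.3, -9.9, -0.9]
grip_width: 0.021
```

Run:
```python
from h import *
st()
```

```text
t 27.40 pos [38.14 28.41  2.38] yaw 8.81 F [-1.27 -9.87 -0.92] T [-1.879  0.461  0.009] w 0.0210
```

Held. Releasing and pressing again from behind, as before, so it lies flat and home.

Call:
step_arm([
  {"x": 0.0,"y": 0.1,"z": 0,"twist": 0,"jaw": 1},
  {"x": 0.0,"y": 0.05,"z": 0,"twist": 0,"jaw": 3},
  {"x": 0.0,"y": 0.0,"z": 0,"twist": 0,"jaw": 4},
  {"x": 0.0,"y": 0,"z": 0,"twist": 0,"jaw": 4},
  {"x": 0.0,"y": 0,"z": 0,"twist": 0,"jaw": 4},
])

```text
clock: 27.82
eef_pos: [0.3826, 0.2854, 0.0247]
tool_rot: [-0.069, 0.707, 0.04, 0.703]
ft_force: [0.1, 0.1, 0.3]
grip_width: 0.0396
```

Call:
step_arm([
  {"x": 0.0,"y": 0.0,"z": 2,"twist": 0,"jaw": 4},
  {"x": 0.0,"y": 0.0,"z": 4.2,"twist": 0,"jaw": 4},
  {"x": 0.2,"y": -1.5,"z": 4.8,"twist": 0,"jaw": 4},
  {"x": 0.5,"y": -3.5,"z": 4.8,"twist": 0,"jaw": 2},
  {"x": 0.8,"y": -5.2,"z": 4.2,"twist": 0,"jaw": 0},
  {"x": 0.8,"y": -5.2,"z": 2,"twist": 0,"jaw": 0},
  {"x": 0.8,"y": -5.2,"z": 0.2,"twist": 0,"jaw": 0},
  {"x": 0.8,"y": -5.2,"z": 0,"twist": 0,"jaw": 0},
  {"x": 0.8,"y": -5.2,"z": 0,"twist": 0,"jaw": 0},
])

```text
clock: 28.57
eef_pos: [0.3901, 0.2333, 0.0242]
tool_rot: [-0.069, 0.708, 0.04, 0.702]
ft_force: [0.6, -0.2, -0.1]
grip_width: -0.0002
```

Run:
```python
from h import *
st();wsnap('w24')
```

```text
t 28.57 pos [39.01 23.33  2.42] yaw 8.84 F [ 0.65 -0.15 -0.11] T [ 0.098 -0.034  0.022] w -0.0002
```

View pics/w24.png

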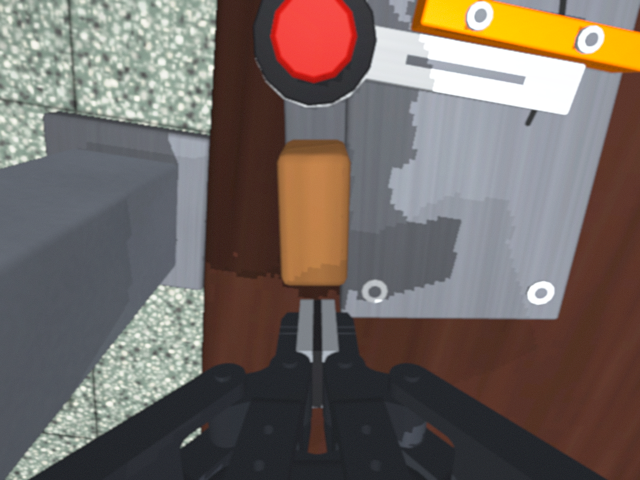

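The gauge is flat and flush. The closed fingers are centred behind the tail (x≈316), so I'll push.

Call:
step_arm([
  {"x": -0.06,"y": 0.4,"z": 0,"twist": 0,"jaw": 0},
  {"x": -0.12,"y": 0.8,"z": 0,"twist": 0,"jaw": 0},
  {"x": -0.18,"y": 1.2,"z": 0,"twist": 0,"jaw": 0},
  {"x": -0.18,"y": 1.2,"z": 0,"twist": 0,"jaw": 0},
])

```text
clock: 28.95
eef_pos: [0.3896, 0.2473, 0.0258]
tool_rot: [-0.069, 0.706, 0.041, 0.703]
ft_force: [-0.2, 0.0, -0.6]
grip_width: -0.0003
```

Call:
step_arm([
  {"x": -0.02,"y": 0.15,"z": 0,"twist": 0,"jaw": 0},
  {"x": -0.04,"y": 0.3,"z": 0,"twist": 0,"jaw": 0},
  {"x": -0.04,"y": 0.3,"z": 0,"twist": 0,"jaw": 0},
])

```text
clock: 29.2
eef_pos: [0.3892, 0.2487, 0.0259]
tool_rot: [-0.071, 0.706, 0.039, 0.703]
ft_force: [1.2, -5.1, 2.7]
grip_width: 0.0001
```

Run:
```python
from h import *
st()
```

```text
t 29.20 pos [38.92 24.87  2.59] yaw 8.90 F [ 1.18 -5.13  2.68] T [-1.012 -0.17   0.031] w 0.0001
```

Call:
step_arm([
  {"x": -0.02,"y": 0.3,"z": 0,"twist": 0,"jaw": 0},
  {"x": -0.02,"y": 0.3,"z": 0,"twist": 0,"jaw": 0},
  {"x": -0.02,"y": 0.3,"z": 0,"twist": 0,"jaw": 0},
])

```text
clock: 29.45
eef_pos: [0.3892, 0.2487, 0.026]
tool_rot: [-0.072, 0.706, 0.036, 0.704]
ft_force: [1.5, -10.0, 3.8]
grip_width: 0.0002
```

Run:
```python
from h import *
st()
```

```text
t 29.45 pos [38.92 24.87  2.6 ] yaw 8.80 F [ 1.47 -9.96  3.77] T [-1.739 -0.343  0.029] w 0.0002
```

Call:
step_arm([
  {"x": -0.03,"y": 0.27,"z": 0.05,"twist": 0,"jaw": 0},
  {"x": -0.03,"y": 0.27,"z": 0.05,"twist": 0,"jaw": 0},
  {"x": -0.03,"y": 0.27,"z": 0.05,"twist": 0,"jaw": 0},
  {"x": -0.03,"y": 0.27,"z": 0.05,"twist": 0,"jaw": 0},
  {"x": -0.03,"y": 0.27,"z": 0.05,"twist": 0,"jaw": 0},
  {"x": -0.03,"y": 0.27,"z": 0.05,"twist": 0,"jaw": 0},
  {"x": -0.03,"y": 0.27,"z": 0.05,"twist": 0,"jaw": 0},
  {"x": -0.03,"y": 0.27,"z": 0.05,"twist": 0,"jaw": 0},
])

```text
clock: 30.12
eef_pos: [0.3889, 0.2486, 0.0263]
tool_rot: [-0.074, 0.706, 0.034, 0.704]
ft_force: [2.0, -8.3, 1.1]
grip_width: 0.0001
```

Run:
```python
from h import *
st()
```

```text
t 30.12 pos [38.89 24.86  2.63] yaw 8.71 F [ 1.98 -8.34  1.1 ] T [-1.439 -0.374  0.01 ] w 0.0001
```

Pressed flat at 8–10 N for over 0.5 s. I'll withdraw and look.

Call:
step_arm([
  {"x": 0.05,"y": -0.4,"z": 0,"twist": 0,"jaw": 0},
  {"x": 0.15,"y": -1.2,"z": 0.5,"twist": 0,"jaw": 0},
  {"x": 0.2,"y": -2,"z": 3,"twist": 0,"jaw": 0},
  {"x": 0.2,"y": -2,"z": 7,"twist": 0,"jaw": 0},
  {"x": 0.5,"y": -1,"z": 11,"twist": 0,"jaw": 0},
  {"x": 2,"y": -0.5,"z": 15,"twist": 0,"jaw": 0},
  {"x": 4,"y": 0,"z": 18,"twist": 0,"jaw": 0},
  {"x": 6,"y": 0,"z": 20,"twist": 0,"jaw": 0},
  {"x": 6,"y": 0,"z": 20,"twist": 0,"jaw": 0},
  {"x": 6,"y": 0,"z": 20,"twist": 0,"jaw": 0},
])

```text
clock: 30.95
eef_pos: [0.4501, 0.2488, 0.2277]
tool_rot: [-0.073, 0.705, 0.034, 0.705]
ft_force: [-0.8, -0.2, -1.3]
grip_width: 0.0
```

Run:
```python
from h import *
np.set_printoptions(precision=4,suppress=True)
st();wsnap('w25')
p,d,H,S,V=masks('w25')
# top-face directions of both cheeks
mb,cb=big((H>100)&(H<125)&(S>120)&(V>90),(300,0,640,300)); mo,co=big((H>5)&(H<24)&(S>170)&(V>150),(0,0,420,220))
for n,m in (('blue',mb),('orange',mo)):
    m=cv2.morphologyEx(m,cv2.MORPH_CLOSE,np.ones((9,9)))
    r=cv2.minAreaRect(np.argwhere(m)[:,::-1].astype(np.float32));b=wray('w25',cv2.boxPoints(r),z=.031)[:,:2]
    e=max((b[1]-b[0],b[2]-b[1]),key=np.linalg.norm);e=e*np.sign(e[0]);print(n,r,'len',np.linalg.norm(e),'ang',np.degrees(np.arctan2(e[1],e[0])))
```

```text
t 30.95 pos [45.01 24.88 22.77] yaw 8.66 F [-0.85 -0.18 -1.28] T [0.08  0.029 0.024] w 0.0000
blue ((542.822998046875, 73.9100341796875), (91.83557891845703, 14.778765678405762), 11.003539085388184) len 0.07340707049037819 ang -1.1288681885335274
orange ((335.173095703125, 68.1346206665039), (69.81734466552734, 13.924245834350586), 11.309932708740234) len 0.05389680651538948 ang -1.6848576506917905
```

View pics/w25.png

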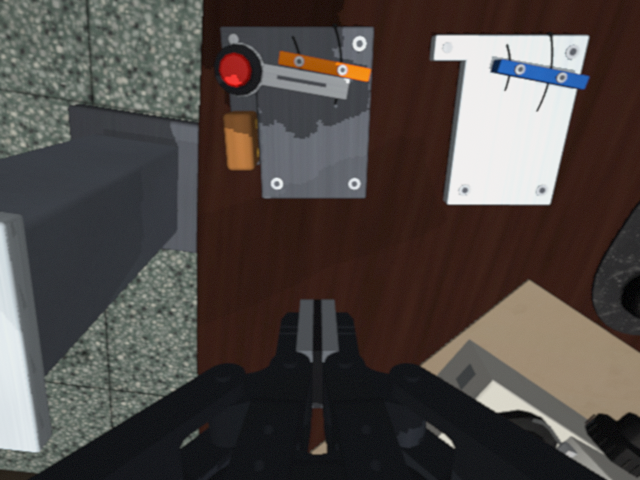

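The final view shows the gauge in the dark plate's corner (button (235,70), grip (240,140)), the orange cheek (325,66) along the blade and everything else in place. I'll refine the angle comparison with fuller masks.

Run:
```python
from h import *
p,d,H,S,V=masks('w25')
for n,m,roi in (('blue',(H>100)&(H<125)&(S>110),(485,50,600,100)),('orange',(H>5)&(H<24)&(S>140),(270,40,380,90))):
    m,c=big(m,roi);m=cv2.morphologyEx(m,cv2.MORPH_CLOSE,np.ones((9,9)))
    xs=np.where(m.any(0))[0];x=np.arange(xs[0]+8,xs[-1]-8)
    for nm,f,z in (('top',lambda k:np.where(m[:,k])[0].min(),.031),('bottom',lambda k:np.where(m[:,k])[0].max()+1,.031),('mid',lambda k:np.where(m[:,k])[0].mean(),.031)):
        pts=np.array([(k,f(k)) for k in x],np.float32); l=cv2.fitLine(pts,cv2.DIST_HUBER,0,.01,.01).ravel()
        q=wray('w25',[[x[0],l[3]+(x[0]-l[2])*l[1]/l[0]],[x[-1],l[3]+(x[-1]-l[2])*l[1]/l[0]]],z=z);e=q[1]-q[0];print(n,xs[0],xs[-1],nm,np.degrees(np.arctan2(e[1],e[0])))
p,d=load('w25');mr,cr=big(((H<5)|(H>174))&(S>150)&(V>100),(200,40,270,110));print('button z',wray('w25',cr,depth=np.median(d[mr>0]))[0])
```

```text
blue 492 589 top -1.1302332556806778
blue 492 589 bottom -1.2520271933296814
blue 492 589 mid -1.2231210480482921
orange 278 379 top -1.332893217694728
orange 278 379 bottom -1.7711167777346535
orange 278 379 mid -1.5358081095542977
button z [0.37355564 0.33345782 0.04423205]
```

Run:
```python
from h import *
print(bot.job_done()); st()
```

```text
the job is handed in; nothing more can be done
None
the job is handed in; nothing more can be done
```

The blue cheek's angle is copied to the orange cheek. The locked gauge lies home in the dark plate's corner, and the job was handed in at about 31 s of the 72 s.

- **Pale plate:** I slid the gauge along the edge to the felt stop on the lug and held it there at about 8.5–10 N. I then pressed it again from behind while it lay flat, at about 10 N for 0.6 s. The button went down about 4.3 mm and stopped at 15 N.
- **Dark plate:** I slid the gauge home the same way, so the blade pushed the orange cheek round. I held it at about 9–10 N, pressed it flat from behind at 8–10 N for over 0.5 s, then let go and withdrew.
- **Last checks:** The two cheek angles agree to about 0.3° (blue −1.2°, orange −1.5°, within image accuracy). The button still reads down (z≈0.044 m). Everything visible in the last wrist view is in place; I did not look at the bystanders again after the job.
- **What went less well:**
  - The tool pitched 1–2° while pressing with the grip held, so I repeated each press from behind.
  - The stock briefly stuck on the desk when set down at the dark plate (about 8 N), and I eased it off.
  - My first edge measurement was off by about 2–3 mm, so home was judged by feel.

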